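# Load the filter housing and lock its cover under the hinged brace

## Robot

A 6-joint arm with a two-finger parallel gripper is mounted at the origin on the work surface. World frame = base frame: x ahead of the robot, y to its left, z up, the work surface at z = 0. Lengths are in m, angles in rad, forces in N, time in s.
With the tool pointing down it reaches from about 0.4 to 0.825 m from the base axis. Payload 7 kg.
Tool frame: the origin (TCP) lies midway between the tips of the shut fingers; the grasp point (between the pads) lies hold_point_z behind it (hold_point_z is the distance from the TCP to the grasp point, in m); z points along the fingers, x is the direction in which the jaws open and shut, and the axes are right-handed (so a half turn about z gives the same grasp; the last joint's range is limited). The gripper opens to 85 mm and grips with 20 to 120 N. Pads are 22 mm wide; open, the fingers measure 114 mm over their backs; the gripper's body (76 mm by 85 mm) begins 54 mm behind the grasp point. The pads swing forward as they close: fully open they stand 13 mm farther back than shut.
Start: joints at [-0.902, 0.359, 0.012, 0, -1.224, -0.288], TCP at [0.251, -0.627, 0.231] pointing down, gripper open.
Joint ranges: [-3.07, 3.07], [-1.43, 2.12], [-1.02, 1.25], [-3.03, 1.67], [-3.05, -0], [-3.03, 3.03]. Speed limits (rad/s): [2.39, 2.39, 3.01, 3.14, 3.14, 3.14].

## Interface

Orientations are given as [roll, pitch, yaw] about the fixed x, y, z axes, in that order (R = Rz(yaw) Ry(pitch) Rx(roll)).
In Python, from station import * gives the robot as it stands. The module is installed in compiled form; this text tells all that it offers.
- The arm moves only by the tool drive_tool, never from a script. Its argument "steps" is a list that holds one entry, the list of rows, each a list of 4 numbers: the shift along the tool's x, y, z in mm, then the turn about the tool's z in rad. In form: [[[dx, dy, dz, turn], ...]]. A call has 1 to 5 rows; each row is the pose to reach, as a shift and turn from the pose measured when the call began, along the tool's axes at that moment; what a row does not reach only later rows make up. A row lasts 1/12 s, in which the tool goes at most 41.7 mm and 7.16 degrees, less where a joint would pass 70% of its speed; a pose out of reach is approached as far as the arm can. A call with a gripper value outside its range is refused whole. "gripper" is the opening in per cent of the stroke, from 0 (shut) to 100 (fully open), set as the call begins (left out, the last holds). The fingers move at their own pace and stop on an object; "grip_force" is the grip in N (left out, the last holds). Time passes only in rows, so rows that repeat a pose let the fingers close. It gives the time, the measured TCP pose, the force and the opening at its end, in the units of the state.
- get_obs(): the state, without advancing time (a new reading comes with each control period).
- read_camera(name): name is "scene" or "top"; returns (picture, depth): 384x512x3 uint8, blue, green, red; 384x512 float32, m along the optical axis (not along the pixel's ray), 0 where there is no reading.
- camera_model(name): a dict with "fx", "fy", "cx", "cy" (pixels), "eye" and "orientation" of the camera in the world. Camera axes: x right, y down, z forward; pixel columns grow to the right and rows downward; lengths in m; the calibration is good to about 2 mm. A picture is of the moment at which its call begins. camera_model takes no time and is no camera call.
- close_job(): hands the job in, once; it reports no verdict.
Trained networks look in the newest picture that a camera, given by its name, has taken for a name from the list of things; names that differ only in an ending like _2 or _b are one class to them, and where a whole thing is asked for, a point or a joint stands for the part that bears it (a point fixed in the world has none). Each returns a list of dicts, best first, with "conf" (0 to 1); they miss things now and then, are a little off and sometimes report something else, mostly with a low value. They report only what shows in the picture. A call takes as long as a camera call. They do not tell look-alikes from the thing itself.
- trace(camera, target): "pixels" (384x512 bool, what is visible of it) and "extent" ([left, top, right, bottom] in pixels, round what is visible of it).
- landmark_of(camera, target): "point" ([column, row] in pixels: a listed point, or the origin of a listed thing).
The state is a dict: "time": time; "q": joint angles; "qd": joint speeds; "joint_torque": joint torques, N m; "eef_pos": TCP position; "tcp_rot": TCP orientation; "contact_force": force on the tool from outside, world axes, zero at the start; "ft_torque": the same for the moment, N m; "grip_width": finger opening in m.
Only numpy, scipy, OpenCV 4.12 (cv2) and the standard library are available. Lean on these libraries where they do the work, as an engineer would, in place of code of your own. Each camera call takes 0.05 s, during which the arm holds its last target. There are 200 camera calls.

## Task

On the feed workshop bench, swing the hold-down brace of the filter housing out until it snaps into its end detent, lift the cover plate off its pins and lay it flat, handle up, on the black rubber pad. Stand every filter module that is on the blue mat upright in the housing, one to a bay, right down on the bay floor; then seat the cover fully down over its pins again and swing the brace back across it all the way to its stop. Leave the mug and the screwdriver where they are.

Things in the scene. Friction and masses are not known exactly. Their poses are not given: they have to be found in the camera images.
- housing: grey open-topped finned filter housing, fixed; origin at the centre of its underside, z up. 124 mm (x) by 248 mm (y), rim 86 mm high; inside 100 (x) by 184 mm (y), floor 4 mm up, split along y into four bays by three ribs 3 mm thick, 15 mm high. End blocks at both y ends carry the pins; a bracket beyond the +y end carries the brace. Position and yaw (to 0.25 rad) vary
- pin1 (a point): tip of the tapered steel pin on the -y end block (x 0, y -108 mm): 8 mm diameter, 14 mm above the rim
- pin2 (a point): tip of the like pin on the +y end block (x 0, y +108 mm)
- bay1 (a point): centre of the floor of bay 1 (y = -69 mm in the housing's frame); each bay is 43 mm wide along the housing's y, 100 mm long along its x. Any bay may take any module
- bay2 (a point): centre of the floor of bay 2 (y = -23 mm in the housing's frame); each bay is 43 mm wide along the housing's y, 100 mm long along its x. Any bay may take any module
- bay3 (a point): centre of the floor of bay 3 (y = 23 mm in the housing's frame); each bay is 43 mm wide along the housing's y, 100 mm long along its x. Any bay may take any module
- bay4 (a point): centre of the floor of bay 4 (y = 69 mm in the housing's frame); each bay is 43 mm wide along the housing's y, 100 mm long along its x. Any bay may take any module
- brace (a joint): angle of the hold-down brace about the vertical axis at brace_pivot, rad: 0 = at its stop, over the cover, pointing to the housing's -y; grows anticlockwise from above (out through the +x side) to 1.8 = in the end detent. Starts at 0 to 0.3. Light friction (1 N at the knob), stays where left; a sprung ball resists from 1.4 (5 N at the knob), beyond 1.67 pulls it on to 1.8; 4 N frees it
- brace_pivot (a point): point on the brace's hinge axis, 100 mm above the bench at the height of the bar (housing frame x 45, y 148 mm)
- brace_knob (a point): middle of the grip of the brace's upright black round knob, 128 mm above the bench: 16 mm diameter, from 105 to 148 mm above the bench, 105 mm from the pivot. It stands on a flat dark steel bar 16 mm wide, 125 mm long, 10 mm thick, its underside 96 mm above the bench, 5 mm over the seated cover
- cover: loose aluminium plate, 124 mm (x) by 248 mm (y) by 5 mm, 0.35 kg; origin at the centre of its underside, z up. 13 mm holes at y -108 and +108 mm fit loosely over the pins, either way round. Black bar handle on its middle: 12 mm thick (x), 80 mm long (y), bar 31 to 41 mm above the underside, open below. Starts seated on the housing, underside 86 mm above the bench, axes along the housing's
- cover_pad: black rubber pad fixed on the bench, 150 mm (x) by 260 mm (y), 6 mm thick, origin at the centre of its underside; the cover is laid here. It is to the left or to the right of the housing
- parts_mat: thin blue mat on the bench, 250 by 210 mm, origin at its centre, on the other side of the housing; the modules stand on it at first
- module1: filter module, two to four present, all alike: aluminium block 80 mm (x) by 34 mm (y) by 45 mm high, in the middle of its top an upright black grip tab 12 mm thick (x), 26 mm wide (y), up to 75 mm above the underside, with a low brass connector either side; about 0.25 kg; origin at the centre of its underside, z up. Goes in any bay, either way round, long side along the housing's x
- module2: filter module, two to four present, all alike: aluminium block 80 mm (x) by 34 mm (y) by 45 mm high, in the middle of its top an upright black grip tab 12 mm thick (x), 26 mm wide (y), up to 75 mm above the underside, with a low brass connector either side; about 0.25 kg; origin at the centre of its underside, z up. Goes in any bay, either way round, long side along the housing's x
- module3: filter module, two to four present, all alike: aluminium block 80 mm (x) by 34 mm (y) by 45 mm high, in the middle of its top an upright black grip tab 12 mm thick (x), 26 mm wide (y), up to 75 mm above the underside, with a low brass connector either side; about 0.25 kg; origin at the centre of its underside, z up. Goes in any bay, either way round, long side along the housing's x
- module4: filter module, two to four present, all alike: aluminium block 80 mm (x) by 34 mm (y) by 45 mm high, in the middle of its top an upright black grip tab 12 mm thick (x), 26 mm wide (y), up to 75 mm above the underside, with a low brass connector either side; about 0.25 kg; origin at the centre of its underside, z up. Goes in any bay, either way round, long side along the housing's x
- mug: white mug, 80 mm wide, 90 mm high, a bystander
- screwdriver: screwdriver lying on the bench, a bystander
Not all that is in view belongs to the job. Leave any purple look-alike of the module1 alone. Leave any turquoise look-alike of the module2 alone.

How it is judged:
By the outcome, as a careful person would: the job done as asked, in the order asked, and still so for the second after the job is handed in, with the robot touching nothing.
Of module1, module2, module3, module4 only 2 to 4 are there at a start; the rules pass over those that are not, and their reading is None.
At some moment in a run one of module1, module2, module3, module4 may be knocked a few centimetres aside while the robot is not near it.
Once in a run the grip may slacken for a moment while it holds something.
It also fails if it takes over 210 s, if anything falls off the work surface, if the arm or the gripper's body presses on something with over 40 N, if the wrist force passes 120 N, or if a joint passes its speed limit or range.

## Working session

There is one attempt and no reset: what is moved stays moved. The work goes in short steps, Python scripts to look and compute and a tool call to move; the robot and the scene stay as the last step left them, time stands still between calls to the robot, and variables do not carry over. Pictures are saved under pics/ and viewed, about 12 in all and at most 16, crops included, and the job is handed in when it is done.

Besides the shell and the picture viewer there is one more tool, called after ">>>" as name([rows], argument=value, ...), one row to a line, values as JSON. drive_tool: Moves the arm, as the interface text tells. Its arguments: {"type":"object","properties":{"steps":{"type":"array","items":{"type":"array","items":{"type":"array","items":{"type":"number"}}}},"gripper":{"type":"number"},"grip_force":{"type":"number"}},"required":["steps"]}

```bash
mkdir -p pics; cat > h.py <<'E'
from station import *
import numpy as np, cv2
from scipy.spatial.transform import Rotation as R
def cam(n):
    m=camera_model(n); o=np.array(m["orientation"],float)
    Rm=o if o.shape==(3,3) else (R.from_euler('xyz',o).as_matrix() if o.size==3 else R.from_quat(o).as_matrix())
    return m,Rm,np.array(m["eye"])
def cloud(n,depth):
    m,Rm,e=cam(n); v,u=np.mgrid[:384,:512]
    p=np.stack([(u-m["cx"])/m["fx"]*depth,(v-m["cy"])/m["fy"]*depth,depth],-1)
    P=p@Rm.T+e; P[depth<=0]=np.nan; return P
def atz(n,px,z):
    m,Rm,e=cam(n); d=Rm@np.array([(px[0]-m["cx"])/m["fx"],(px[1]-m["cy"])/m["fy"],1]); return e+d*(z-e[2])/d[2]
def proj(n,P):
    m,Rm,e=cam(n); c=(np.asarray(P)-e)@Rm; return np.stack([c[...,0]/c[...,2]*m["fx"]+m["cx"],c[...,1]/c[...,2]*m["fy"]+m["cy"]],-1)
E
python3 - <<'E'
from h import *
o=get_obs(); print({k:np.round(v,3) for k,v in o.items()})
ims=[]
for n in("top","scene"):
    print(camera_model(n))
    im,d=read_camera(n); np.save(f"{n}_d.npy",d); cv2.imwrite(f"pics/{n}0.png",im)
    for t in ["housing","pin1","pin2","brace_pivot","brace_knob","cover","cover_pad","parts_mat","module1","mug","screwdriver"]:
        r=landmark_of(n,t); print(n,t,[(np.round(x["point"],1).tolist(),round(x["conf"],2)) for x in r][:6])
    ims.append(im)
E
grep -c . h.py
```

```text
{'time': np.float64(0.0), 'q': array([-0.902,  0.359,  0.011, -0.   , -1.224, -0.288]), 'qd': array([-0.   , -0.002,  0.001, -0.001,  0.001, -0.   ]), 'joint_torque': array([ 1.0000e-03, -5.8333e+01,  2.9342e+01,  6.9360e+00, -6.0000e-03,
        0.0000e+00]), 'eef_pos': array([ 0.251, -0.626,  0.23 ]), 'tcp_rot': array([-3.141e+00, -2.000e-03,  1.951e+00]), 'contact_force': array([ 0.304, -0.317,  0.167]), 'ft_torque': array([0.032, 0.003, 0.048]), 'grip_width': np.float64(0.085)}
{'fx': 410.57428881143625, 'fy': 410.57428881143625, 'cx': 257.06336972720675, 'cy': 190.90016786064922, 'eye': array([ 0.36836991, -0.0167695 ,  1.12320727]), 'orientation': array([-3.02994741,  0.01200249, -1.59460694])}
top housing []
top pin1 [([307.3, 184.8], 0.87), ([224.0, 202.5], 0.87)]
top pin2 [([307.3, 184.8], 0.87), ([224.0, 202.5], 0.87)]
top brace_pivot [([205.4, 189.1], 0.82)]
top brace_knob [([244.4, 178.7], 0.74)]
top cover [([266.6, 191.1], 0.89), ([246.0, 177.1], 0.56)]
top cover_pad [([123.6, 200.0], 0.69)]
top parts_mat [([381.2, 199.4], 0.68)]
top module1 [([366.6, 272.5], 0.84), ([36
[... 240 characters left out ...]
097198, 'eye': array([1.51484929, 0.14682237, 0.82501443]), 'orientation': array([-2.17547983, -0.01994389,  1.73892549])}
scene housing [([245.2, 213.7], 0.56), ([180.8, 254.4], 0.19)]
scene pin1 [([278.2, 192.6], 0.81)]
scene pin2 [([278.2, 192.6], 0.81)]
scene brace_pivot [([292.6, 199.1], 0.77)]
scene brace_knob [([259.8, 195.4], 0.88)]
scene cover [([245.3, 194.5], 0.63)]
scene cover_pad [([362.1, 232.8], 0.87), ([278.5, 192.6], 0.5)]
scene parts_mat [([150.4, 204.1], 0.68)]
scene module1 [([131.2, 213.0], 0.97), ([217.2, 184.5], 0.75), ([130.1, 254.1], 0.73), ([184.7, 172.8], 0.64), ([168.3, 195.6], 0.55)]
scene mug [([178.6, 252.0], 0.55)]
scene screwdriver [([239.6, 268.9], 0.67)]
15
```

```bash
python3 - <<'E'
import cv2
im=cv2.imread("pics/top0.png"); cv2.imwrite("pics/top0b.png",cv2.resize(im,(800,600)))
im=cv2.imread("pics/scene0.png"); cv2.imwrite("pics/scene0b.png",cv2.resize(im,(800,600)))
E
```

```text
(no output)
```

View pics/top0b.png

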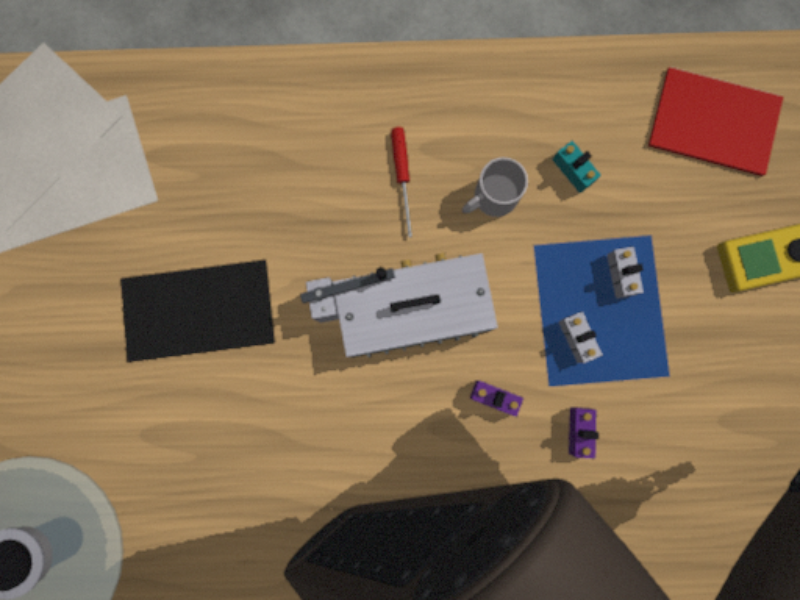

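View pics/scene0b.png

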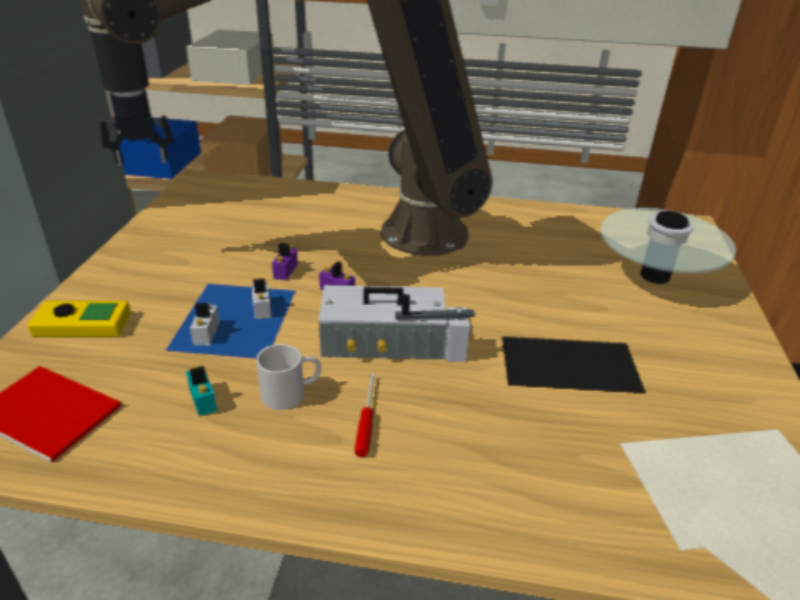

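The top view shows the housing at about (266,191) with the brace knob at (244,178), and the pad at (124,200). Only two white modules are on the blue mat, at (402,177) and (372,216). The purple ones at (318,255) and (373,277) and the teal one at (369,106) are off the mat and the wrong colour, so they are look-alikes to leave alone.

```bash
cat >> h.py <<'E'
def rect(P,mask,zlo,zhi):
    # minAreaRect of points in mask within height band -> centre, size, yaw of long axis
    q=P[mask&(P[...,2]>zlo)&(P[...,2]<zhi)]; 
    (c,s,a)=cv2.minAreaRect((q[:,:2]*1000).astype(np.float32)); 
    a=np.deg2rad(a)+(np.pi/2 if s[1]>s[0] else 0); a=(a+np.pi/2)%np.pi-np.pi/2
    return np.round(c,1),np.round(sorted(s),1),round(a,3),np.round(np.median(q[:,2])*1000,1),len(q)
E
cat > meas.py <<'E'
from h import *
im,_=cv2.imread("pics/top0.png"),0; d=np.load("top_d.npy"); P=cloud("top",d)
p1,p2=atz("top",(307.3,184.8),.1),atz("top",(224,202.5),.1)
print("pins",p1,p2,np.linalg.norm(p1-p2)); u=p2-p1; print("yaw",np.arctan2(-u[0],u[1]), "c",(p1+p2)/2)
print("piv",atz("top",(205.4,189.1),.1),"knob",atz("top",(244.4,178.7),.148))
hsv=cv2.cvtColor(im,cv2.COLOR_BGR2HSV); m=np.zeros((384,512),bool)
def box(a,b,c,e): k=m.copy(); k[b:e,a:c]=1; return k
print("cover",rect(P,box(200,150,330,240),.085,.0945))
print("handle",rect(P,box(240,182,290,206),.115,.135))
print("pad",rect(P,box(70,155,180,240),.003,.012)); g=hsv[...,2]<60
print("pad dark",rect(P,box(70,155,180,240)&g,-.01,.03))
for b in [(380,150,425,200),(350,190,392,240)]:
    print("mod top",rect(P,box(*b),.038,.052),"tab",rect(P,box(*b),.065,.085))
print("table z",np.nanmedian(P[260:270,100:150,2]))
o=P[280:384,0:90]; print("lamp obstacle", np.nanmin(o,(0,1)),np.nanmax(o,(0,1)))
E
python3 meas.py
```

```text
pins [ 0.49557455 -0.13357223  0.1       ] [0.45623119 0.07619163 0.1       ] 0.2134215994433906
yaw 0.18540610540328076 c [ 0.47590287 -0.0286903   0.1       ]
piv [0.49116805 0.12246659 0.1       ] knob [0.50816688 0.02200235 0.148     ]
cover (array([476.6,  -6.4]), array([132.6, 290.9]), np.float64(-1.407), np.float64(90.0), 4495)
handle (array([475.8, -28.1]), array([12.4, 78.6]), np.float64(-1.403), np.float64(125.5), 168)
pad (array([488. , 359.5]), array([232.5, 306.2]), np.float64(1.547), np.float64(5.7), 4733)
pad dark (array([482.1, 356.3]), array([146.9, 261.1]), np.float64(-1.466), np.float64(5.5), 4948)
mod top (array([ 528.8, -392.8]), array([36.4, 79.9]), np.float64(0.153), np.float64(43.5), 317) tab (array([ 528.4, -392.4]), array([11.8, 27.2]), np.float64(-1.438), np.float64(73.6), 51)
mod top (array([ 418.6, -309.4]), array([35.3, 80.2]), np.float64(0.357), np.float64(43.7), 325) tab (array([ 418.5, -309. ]), array([11.9, 26. ]), np.float64(-1.178), np.float64(73.6), 52)
table z -0.00035107584093718724
lamp obstacle [-0.00330545  0.42997621 -0.00687973] [0.26950306 0.69610809 0.16640695]
```

```bash
cat >> h.py <<'E'
def plan(*wps, start=None):
    # wps: (x,y,z mm, yaw[, rows]); prints for each the row in tool axes from the previous pose, turn direction shortest mod 2pi
    if start is None:
        o=get_obs(); start=(*(np.array(o["eef_pos"])*1000),o["tcp_rot"][2])
        print("now",np.round(start,3),"rp",np.round(o["tcp_rot"][:2],3),"F",np.round(o["contact_force"],1),"w",round(o["grip_width"]*1000,1),"t",round(o["time"],1),"q",np.round(o["q"],2))
    s=np.array(start,float)
    for w in wps:
        d=np.array(w[:3])-s[:3]; y=s[3]; c,n=np.cos(y),np.sin(y)
        t=(w[3]-y+np.pi)%(2*np.pi)-np.pi
        print("->",w,"row",np.round([c*d[0]+n*d[1], n*d[0]-c*d[1], -d[2]],1),"turn",round(-t,3),"min rows",round(max(np.linalg.norm(d)/41.7,abs(t)/.125),1))
        s=np.array([*w[:3],w[3]])
E
python3 - <<'E'
from h import *
import station; print([k for k in dir(station) if not k.startswith('_')]); print(getattr(station,"hold_point_z",None))
d=np.load("top_d.npy"); P=cloud("top",d); m=np.zeros((384,512),bool); m[160:200,195:260]=1
print("knob",rect(P,m,.135,.155)); print("bar",rect(P,m,.1005,.112))
plan((508,22,230,3.32))
E
```

```text
['MotionError', 'camera_model', 'close_job', 'get_obs', 'hold_point_z', 'landmark_of', 'read_camera', 'trace']
0.0187
knob (array([521. ,  23.1]), array([12.6, 14.9]), np.float64(1.551), np.float64(145.6), 36)
bar (array([495.2,  75.5]), array([ 69.5, 145.7]), np.float64(-1.513), np.float64(105.4), 366)
now [ 250.826 -626.647  231.289    1.952] rp [-3.142  0.   ] F [-1.5 -0.3 -0.7] w 85.4 t 1.2 q [-0.9   0.36  0.01  0.   -1.22 -0.29]
-> (508, 22, 230, 3.32) row [506.6 479.8   1.3] turn -1.368 min rows 16.7
```

>>> drive_tool([
  [[30,28,10,0],[60,57,10,0],[90,85,10,0],[118,112,10,0],[145,138,10,0]],
], gripper=35, grip_force=40)

```text
time: 1.62
eef_pos: [0.3253, -0.439, 0.2213]
tcp_rot: [3.141, 0.0, 1.951]
contact_force: [1.1, -0.1, 0.8]
grip_width: 0.0302
```

>>> drive_tool([
  [[30,28,5,0],[60,57,5,0],[90,85,5,0],[118,112,5,0],[145,138,5,0]],
])

```text
time: 2.03
eef_pos: [0.4, -0.2511, 0.2167]
tcp_rot: [3.141, 0.001, 1.952]
contact_force: [0.7, 0.0, 0.9]
grip_width: 0.0298
```

>>> drive_tool([
  [[30,28,0,0],[60,57,0,0],[90,85,0,0],[118,112,0,0],[145,138,0,0]],
])

```text
time: 2.45
eef_pos: [0.4747, -0.063, 0.2174]
tcp_rot: [3.139, 0.001, 1.952]
contact_force: [1.8, -0.8, 0.1]
grip_width: 0.0298
```

```bash
python3 - <<'E'
from h import *
print(proj("top",[.521,.023,.128]),atz("top",(244.4,178.7),.128))
plan((521,23,205,3.4)); 
E
```

```text
[244.23464249 174.67617432] [0.5110339 0.0227975 0.128    ]
now [474.677 -62.966 217.363   1.952] rp [3.139e+00 1.000e-03] F [ 1.8 -0.8  0.1] w 29.8 t 2.5 q [ 0.28  0.04 -0.43  0.   -1.1  -1.47]
-> (521, 23, 205, 3.4) row [62.5 75.  12.4] turn -1.448 min rows 11.6
```

>>> drive_tool([
  [[15,18,0,-0.12],[30,36,0,-0.24],[45,54,0,-0.36],[62,75,0,-0.48],[62,75,0,-0.6]],
])

```text
time: 2.87
eef_pos: [0.5233, 0.0256, 0.2175]
tcp_rot: [3.139, 0.003, 2.561]
contact_force: [0.7, 0.2, 0.1]
grip_width: 0.0303
```

>>> drive_tool([
  [[0,0,0,-0.12],[0,0,0,-0.24],[0,0,0,-0.36],[0,0,0,-0.48],[0,0,0,-0.6]],
])

```text
time: 3.28
eef_pos: [0.5234, 0.0257, 0.2176]
tcp_rot: [3.141, 0.004, -3.117]
contact_force: [-0.0, 0.2, 0.6]
grip_width: 0.0297
```

>>> drive_tool([
  [[0,0,10,-0.12],[0,0,20,-0.24],[0,0,20,-0.25]],
])

```text
time: 3.53
eef_pos: [0.5224, 0.0255, 0.196]
tcp_rot: [-3.141, 0.001, -2.861]
contact_force: [0.3, -0.4, 0.2]
grip_width: 0.0295
```

```bash
python3 - <<'E'
from h import *
print(atz("scene",(259.8,195.4),.128), atz("scene",(292.6,199.1),.1))
Pd=cloud("scene",np.load("scene_d.npy")); m=np.zeros((384,512),bool); m[180:215,245:275]=1; print("knob scene",rect(Pd,m,.133,.155))
im,d=read_camera("scene"); cv2.imwrite("pics/s1.png",cv2.resize(im[130:280,170:370],(800,600)))
plan((521,23,112,3.4))
E
```

```text
[0.52622001 0.02523577 0.128     ] [0.48639803 0.12162934 0.1       ]
knob scene (array([522.8,  23.9]), array([13.8, 14.5]), np.float64(1.443), np.float64(142.5), 33)
now [522.838  25.546 196.972  -2.867] rp [-3.141e+00  2.000e-03] F [-0.3  1.1 -0.1] w 29.8 t 3.6 q [ 0.42  0.13 -0.37  0.   -1.06 -0.15]
-> (521, 23, 112, 3.4) row [ 2.5 -2.  85. ] turn 0.016 min rows 2.0
```

View pics/s1.png

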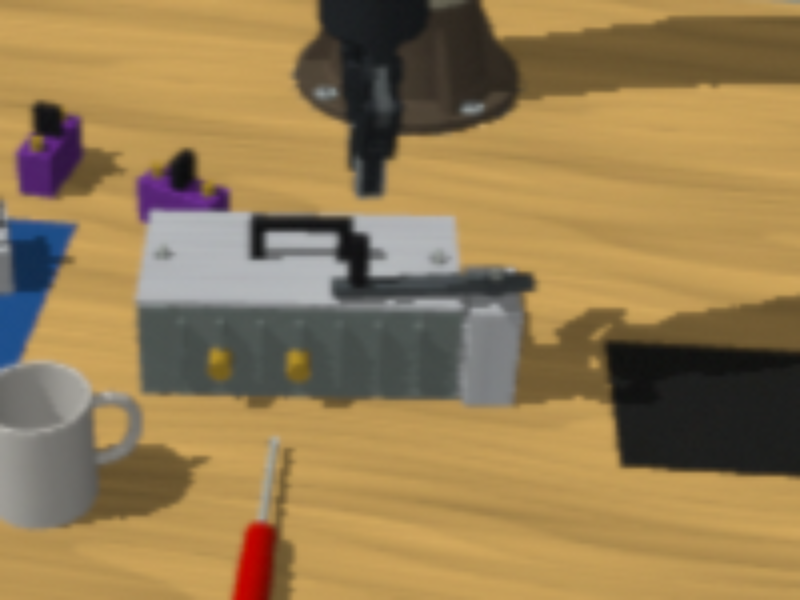

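>>> drive_tool([
  [[1,-2,35,0],[1,-2,65,0],[1,-2,85,0],[1,-2,85,0]],
])

```text
time: 3.92
eef_pos: [0.5203, 0.0226, 0.1087]
tcp_rot: [-3.141, -0.004, -2.872]
contact_force: [-0.7, -0.1, 0.8]
grip_width: 0.0298
```

>>> drive_tool([
  [[0,0,-2,0],[-12,1,-2,-0.12],[-25,3,-2,-0.24],[-37,7,-2,-0.36],[-48,12,-2,-0.48]],
], gripper=25)

```text
time: 4.33
eef_pos: [0.5651, 0.0472, 0.113]
tcp_rot: [-3.141, -0.002, -2.388]
contact_force: [-1.1, -0.4, -1.4]
grip_width: 0.0216
```

```bash
python3 - <<'E'
from h import *
im,d=read_camera("top"); P=cloud("top",d); m=np.zeros((384,512),bool); m[140:200,190:260]=1
plan()
for n in("brace_knob","brace_pivot"): print([(np.round(x["point"],1),x["conf"]) for x in landmark_of("top",n)][:2])
E
```

```text
now [566.917  48.563 113.022  -2.378] rp [-3.14e+00 -1.00e-03] F [2.3 1.3 1.4] w 21.3 t 4.4 q [ 0.43  0.29 -0.38  0.   -0.9   0.33]
[(array([234.2, 160.3]), 0.56), (array([369. , 215.3]), 0.17)]
[(array([205.7, 188.5]), 0.69)]
```

>>> drive_tool([
  [[-13,1,0,-0.12],[-25,3,0,-0.24],[-37,7,0,-0.36],[-48,12,0,-0.48],[-59,18,0,-0.6]],
])

```text
time: 4.9
eef_pos: [0.596, 0.1008, 0.1137]
tcp_rot: [-3.141, -0.001, -1.794]
contact_force: [-1.9, -1.0, -0.1]
grip_width: 0.0214
```

>>> drive_tool([
  [[-13,1,0,-0.12],[-25,3,0,-0.24],[-37,7,0,-0.36],[-48,12,0,-0.48],[-60,19,0,-0.61]],
])

```text
time: 5.32
eef_pos: [0.5913, 0.1633, 0.1151]
tcp_rot: [-3.14, -0.002, -1.189]
contact_force: [0.0, -0.2, 0.6]
grip_width: 0.0215
```

```bash
python3 - <<'E'
from h import *
plan(); o=get_obs(); e=o["eef_pos"]*1000; v=e[:2]-[492,124.5]; print(np.linalg.norm(v),np.arctan2(v[1],v[0])+np.pi/2-.18)
E
```

```text
now [591.278 163.254 115.141  -1.189] rp [-3.14e+00 -2.00e-03] F [ 0.  -0.2  0.6] w 21.5 t 5.3 q [ 0.59  0.35 -0.28  0.   -0.94  1.36]
106.57351579475049 1.7629658468772729
```

>>> drive_tool([
  [[-3,0,0,-0.03],[-5,0,0,-0.05],[-5,0,0,-0.05],[-3,0,0,-0.05]],
])

```text
time: 5.65
eef_pos: [0.5902, 0.1656, 0.1163]
tcp_rot: [-3.14, -0.002, -1.143]
contact_force: [-0.2, -0.6, -0.5]
grip_width: 0.0215
```

>>> drive_tool([
  [[0,0,-40,0],[0,0,-80,0],[0,0,-110,0]],
])

```text
time: 5.9
eef_pos: [0.5903, 0.1653, 0.2304]
tcp_rot: [-3.137, -0.002, -1.147]
contact_force: [1.0, 0.9, 0.0]
grip_width: 0.0215
```

```bash
python3 - <<'E'
from h import *
im,d=read_camera("scene"); P=cloud("scene",d); m=np.zeros((384,512),bool); m[180:240,270:340]=1
print("knob",rect(P,m,.125,.149),"bar",rect(P,m,.098,.115))
plan((474,-28,205,np.pi+.172),(474,-28,110,np.pi+.172))
cv2.imwrite("pics/s2.png",cv2.resize(im[150:270,230:390],(800,600)))
E
```

```text
knob (array([594.1, 165.3]), array([12.6, 12.8]), np.float64(-0.71), np.float64(139.9), 47) bar (array([526.7, 136.7]), array([ 30.4, 182.5]), np.float64(0.5), np.float64(105.8), 202)
now [592.982 166.157 236.983  -1.146] rp [-3.128e+00 -3.000e-03] F [2.5 0.4 7.4] w 21.7 t 6.0 q [ 0.59  0.25 -0.13  0.01 -1.18  1.4 ]
-> (474, -28, 205, 3.3135926535897933) row [127.9 188.4  32. ] turn 1.823 min rows 14.6
-> (474, -28, 110, 3.3135926535897933) row [-0.  0. 95.] turn -0.0 min rows 2.3
```

View pics/s2.png

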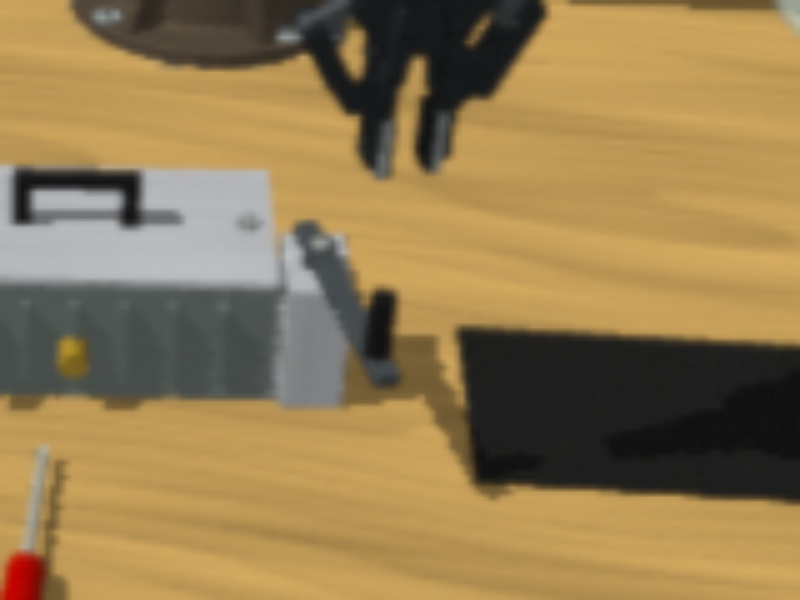

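>>> drive_tool([
  [[23,34,0,0.12],[46,68,0,0.24],[69,102,0,0.36],[92,136,0,0.48],[115,170,0,0.6]],
], gripper=45)

```text
time: 6.37
eef_pos: [0.4839, -0.0101, 0.2359]
tcp_rot: [-3.127, 0.007, -1.755]
contact_force: [0.4, 0.1, 0.2]
grip_width: 0.0388
```

>>> drive_tool([
  [[0,0,10,0.12],[0,0,20,0.24],[0,0,30,0.36],[0,0,30,0.48],[0,0,30,0.6]],
])

```text
time: 6.78
eef_pos: [0.4836, -0.0105, 0.2062]
tcp_rot: [-3.134, 0.014, -2.366]
contact_force: [0.5, 0.3, 0.1]
grip_width: 0.0382
```

>>> drive_tool([
  [[0,0,0,0.12],[0,0,0,0.24],[0,0,0,0.36],[0,0,0,0.48],[0,0,0,0.6]],
])

```text
time: 7.2
eef_pos: [0.4834, -0.0107, 0.2071]
tcp_rot: [3.139, 0.017, -2.976]
contact_force: [-0.7, -0.5, -0.4]
grip_width: 0.0384
```

```bash
python3 - <<'E'
from h import *
plan((475,-28,105,np.pi+.175))
im,d=read_camera("scene"); P=cloud("scene",d); m=np.zeros((384,512),bool); m[175:215,225:275]=1
print("handle",rect(P,m,.115,.135)); m[:]=0; m[170:225,170:285]=1; print("cover",rect(P,m,.086,.096))
E
```

```text
now [483.395 -10.688 207.064  -2.976] rp [3.139 0.017] F [-0.7 -0.5 -0.4] w 38.4 t 7.2 q [ 0.39  0.05 -0.45  0.   -1.06 -0.22]
-> (475, -28, 105, 3.316592653589793) row [ 11.1 -15.7 102.1] turn -0.009 min rows 2.5
handle (array([477.1, -26.1]), array([16.2, 78.1]), np.float64(-1.331), np.float64(124.7), 110)
cover (array([524.2, -64. ]), array([213.7, 339.3]), np.float64(-1.386), np.float64(90.5), 1748)
```

>>> drive_tool([
  [[11,-16,35,-0.01],[11,-16,65,-0.01],[11,-16,88,-0.01],[11,-16,101,-0.01],[11,-16,102,-0.01]],
])

```text
time: 7.67
eef_pos: [0.4749, -0.0284, 0.1028]
tcp_rot: [3.139, 0.013, -2.975]
contact_force: [-0.8, -0.6, -0.2]
grip_width: 0.0385
```

>>> drive_tool([
  [[0,0,0,0],[0,0,0,0],[0,0,0,0],[0,0,0,0]],
], gripper=0, grip_force=80)

```text
time: 8.0
eef_pos: [0.4754, -0.0282, 0.104]
tcp_rot: [3.139, 0.015, -2.975]
contact_force: [-3.0, 1.0, 3.2]
grip_width: 0.0107
```

```bash
python3 - <<'E'
from h import *
plan()
E
```

```text
now [475.446 -28.215 104.028  -2.975] rp [3.139 0.015] F [-3.   1.   3.2] w 10.7 t 8.0 q [ 0.36  0.15 -0.6   0.   -0.8  -0.19]
```

>>> drive_tool([
  [[0,0,-8,0],[0,0,-25,0],[0,0,-55,0],[0,0,-85,0],[0,0,-95,0]],
])

```text
time: 8.42
eef_pos: [0.4758, -0.0284, 0.2039]
tcp_rot: [3.139, 0.021, -2.974]
contact_force: [1.5, 0.0, -3.1]
grip_width: 0.0101
```

>>> drive_tool([
  [[0,0,0,0],[0,0,0,0]],
])

```text
time: 8.58
eef_pos: [0.4761, -0.0282, 0.2048]
tcp_rot: [3.139, 0.024, -2.974]
contact_force: [-0.1, -1.1, -4.1]
grip_width: 0.0103
```

```bash
python3 - <<'E'
from h import *
im,d=read_camera("scene"); cv2.imwrite("pics/s3.png",cv2.resize(im[110:290,150:390],(800,600)))
plan((481,164,200,np.pi+.14),(482,356,200,np.pi+.105),(482,356,40,np.pi+.105),(482,356,25,np.pi+.105))
E
```

```text
now [475.343 -28.323 203.519  -2.974] rp [3.139 0.021] F [ 0.2  0.7 -4.8] w 10.2 t 8.6 q [ 0.36  0.04 -0.47  0.   -1.05 -0.19]
-> (481, 164, 200, 3.2815926535897932) row [-37.6 188.7   3.5] turn 0.027 min rows 4.6
-> (482, 356, 200, 3.246592653589793) row [-27.8 190.   -0. ] turn 0.035 min rows 4.6
-> (482, 356, 40, 3.246592653589793) row [ -0.   0. 160.] turn -0.0 min rows 3.8
-> (482, 356, 25, 3.246592653589793) row [-0.  0. 15.] turn -0.0 min rows 0.4
```

View pics/s3.png

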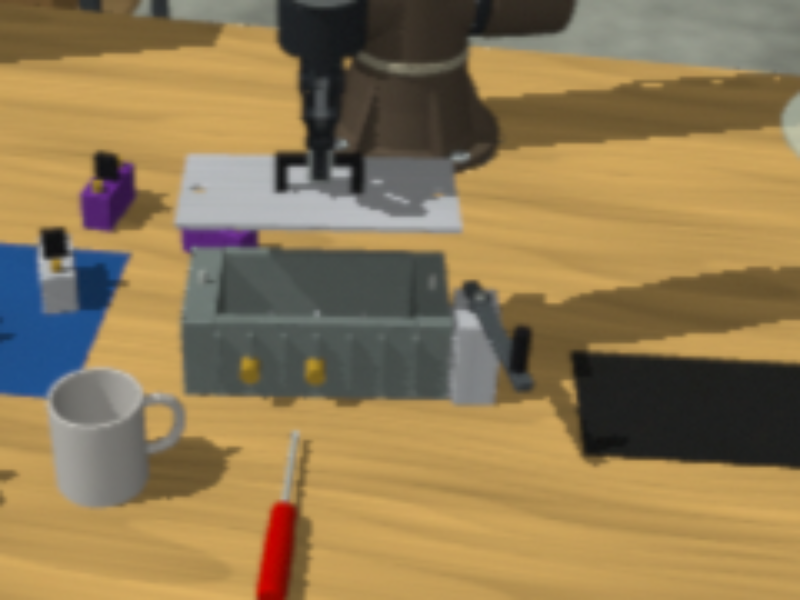

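>>> drive_tool([
  [[-4,20,0,0],[-12,58,0,0.01],[-20,98,0,0.02],[-28,138,0,0.03],[-35,178,0,0.03]],
])

```text
time: 9.05
eef_pos: [0.479, 0.1542, 0.2029]
tcp_rot: [3.139, 0.018, -3.006]
contact_force: [0.7, -0.4, -3.6]
grip_width: 0.0102
```

>>> drive_tool([
  [[-6,40,0,0.01],[-12,80,0,0.02],[-20,120,0,0.03],[-27,160,0,0.035],[-31,185,0,0.035]],
])

```text
time: 9.47
eef_pos: [0.4838, 0.3448, 0.2013]
tcp_rot: [3.14, 0.016, -3.04]
contact_force: [0.8, -1.0, -3.1]
grip_width: 0.0103
```

>>> drive_tool([
  [[0,3,0,0],[0,5,0,0],[0,5,0,0]],
])

```text
time: 9.72
eef_pos: [0.4823, 0.3492, 0.1989]
tcp_rot: [-3.14, 0.013, -3.039]
contact_force: [0.3, -0.6, -5.1]
grip_width: 0.0103
```

```bash
python3 - <<'E'
from h import *
plan((482,356,40,np.pi+.105),(482,356,25,np.pi+.105))
im,d=read_camera("top");P=cloud("top",d); m=np.zeros((384,512),bool); m[130:260,40:200]=1
print("cover",rect(P,m,.17,.205))
E
```

```text
now [482.336 349.161 198.913  -3.039] rp [-3.14   0.013] F [ 0.3 -0.6 -5.1] w 10.3 t 9.7 q [ 0.96  0.25 -0.23  0.01 -1.09 -0.87]
-> (482, 356, 40, 3.246592653589793) row [ -0.4   6.8 158.9] turn -0.003 min rows 3.8
-> (482, 356, 25, 3.246592653589793) row [-0.  0. 15.] turn -0.0 min rows 0.4
cover (array([483.4, 349.1]), array([124.6, 249.2]), np.float64(-1.467), np.float64(185.4), 3619)
```

>>> drive_tool([
  [[0,7,38,0],[0,7,78,0],[0,7,115,0],[0,7,140,0],[0,7,154,0]],
])

```text
time: 10.18
eef_pos: [0.4827, 0.3522, 0.0421]
tcp_rot: [-3.137, 0.01, -3.042]
contact_force: [-0.2, -0.9, -4.1]
grip_width: 0.0103
```

>>> drive_tool([
  [[0,0,7,0],[0,0,13,0],[0,0,17,0],[0,0,20,0],[0,0,21,0]],
])

```text
time: 10.6
eef_pos: [0.4834, 0.3517, 0.024]
tcp_rot: [-3.137, 0.011, -3.041]
contact_force: [-9.6, -7.4, 23.8]
grip_width: 0.01
```

>>> drive_tool([
  [[0,0,-1,0],[0,0,-1,0],[0,0,-1,0],[0,0,-1,0]],
], gripper=40)

```text
time: 10.93
eef_pos: [0.4839, 0.3523, 0.0258]
tcp_rot: [-3.138, 0.012, -3.041]
contact_force: [-0.5, 0.2, 0.5]
grip_width: 0.0343
```

>>> drive_tool([
  [[0,0,-30,0],[0,0,-70,0],[0,0,-110,0],[0,0,-145,0],[0,0,-165,0]],
])

```text
time: 11.35
eef_pos: [0.4831, 0.3538, 0.1958]
tcp_rot: [3.141, 0.017, -3.041]
contact_force: [-0.5, 0.0, 0.2]
grip_width: 0.0344
```

```bash
python3 - <<'E'
from h import *
im,d=read_camera("top");P=cloud("top",d); m=np.zeros((384,512),bool); m[150:240,50:200]=1; cv2.imwrite("pics/t4.png",cv2.resize(im,(800,600)))
print("cover",rect(P,m,.0085,.015)); m2=m.copy(); print("handle",rect(P,m,.035,.06))
m=np.zeros((384,512),bool)
def box(a,b,c,e): k=m.copy(); k[b:e,a:c]=1; return k
for b in [(380,150,425,200),(350,190,392,240)]:
    print("mod top",rect(P,box(*b),.038,.052),"tab",rect(P,box(*b),.065,.085))
print("rim",rect(P,box(200,150,330,240),.080,.0885))
plan((482,160,200,np.pi+.105),(475,-28,200,np.pi+.17),(450,-170,200,np.pi+.3),(418.5,-309,180,np.pi+.367),(418.5,-309,45,np.pi+.367))
E
```

```text
cover (array([483.4, 352.8]), array([147.5, 257. ]), np.float64(-1.453), np.float64(10.8), 2755)
handle (array([484.4, 351.8]), array([12.9, 80.4]), np.float64(-1.469), np.float64(46.1), 152)
mod top (array([ 528.7, -392.7]), array([34.5, 79.8]), np.float64(0.136), np.float64(43.3), 318) tab (array([ 528.6, -393. ]), array([12. , 25.4]), np.float64(-1.441), np.float64(73.9), 52)
mod top (array([ 418.8, -309.3]), array([36.6, 80.1]), np.float64(0.399), np.float64(43.7), 332) tab (array([ 418.4, -308.9]), array([11.9, 25. ]), np.float64(-1.19), np.float64(73.3), 52)
rim (array([475. ,  -8.8]), array([131.7, 288.1]), np.float64(-1.425), np.float64(84.9), 1865)
now [484.148 354.806 198.694  -3.04 ] rp [3.139 0.02 ] F [1.1 1.9 2.9] w 34.3 t 11.4 q [ 0.97  0.25 -0.23  0.02 -1.08 -0.87]
-> (482, 160, 200, 3.246592653589793) row [  21.8 -193.6   -1.3] turn -0.004 min rows 4.7
-> (475, -28, 200, 3.311592653589793) row [  26.7 -186.2   -0. ] turn -0.065 min rows 4.5
-> (450, -170, 200, 3.441592653589793) row [  48.7 -135.7   -0. ] turn -0.13 min rows 3.5
-> (418.5, -309, 180, 3.508592653589793) row [  71.2 -123.5   20. ] turn -0.067 min rows 3.5
-> (418.5, -309, 45, 3.508592653589793) row [ -0.   0. 135.] turn -0.0 min rows 3.2
```

View pics/t4.png

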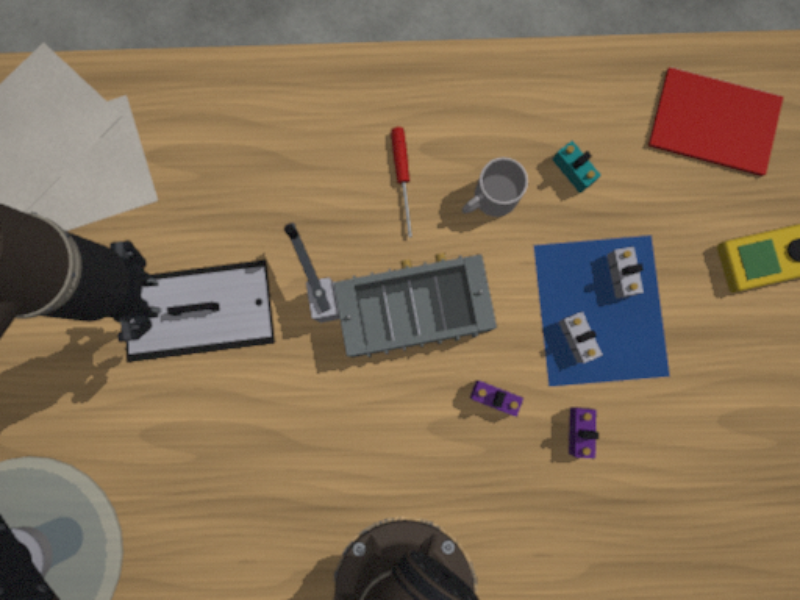

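>>> drive_tool([
  [[4,-35,0,0],[9,-75,0,0],[13,-115,0,0],[18,-155,0,0],[22,-194,0,0]],
])

```text
time: 11.82
eef_pos: [0.4813, 0.1579, 0.1975]
tcp_rot: [3.138, 0.021, -3.04]
contact_force: [0.7, 0.1, 0.2]
grip_width: 0.0342
```

>>> drive_tool([
  [[5,-37,0,-0.01],[11,-74,0,-0.03],[16,-112,0,-0.04],[21,-149,0,-0.05],[27,-186,0,-0.065]],
])

```text
time: 12.23
eef_pos: [0.4731, -0.0315, 0.1965]
tcp_rot: [3.14, 0.022, -2.974]
contact_force: [0.6, -0.2, -0.2]
grip_width: 0.0342
```

>>> drive_tool([
  [[10,-27,0,-0.03],[20,-54,0,-0.05],[29,-81,0,-0.08],[39,-108,0,-0.1],[49,-136,0,-0.13]],
])

```text
time: 12.65
eef_pos: [0.447, -0.1751, 0.1951]
tcp_rot: [-3.141, 0.022, -2.843]
contact_force: [0.7, 0.4, 0.3]
grip_width: 0.0342
```

>>> drive_tool([
  [[18,-32,5,-0.03],[36,-64,10,-0.05],[54,-96,15,-0.07],[68,-118,20,-0.07],[71,-123,20,-0.07]],
])

```text
time: 13.07
eef_pos: [0.4142, -0.3161, 0.172]
tcp_rot: [-3.14, 0.02, -2.776]
contact_force: [0.4, -0.7, -0.5]
grip_width: 0.0344
```

```bash
python3 - <<'E'
from h import *
plan((418.5,-309,45,np.pi+.375))
E
```

```text
now [ 414.196 -316.105  172.007   -2.776] rp [-3.14  0.02] F [ 0.4 -0.7 -0.5] w 34.4 t 13.1 q [-0.28  0.15 -0.41 -0.01 -0.99  0.66]
-> (418.5, -309, 45, 3.516592653589793) row [ -6.6   5.1 127. ] turn -0.009 min rows 3.1
```

```bash
cat >> h.py <<'E'
def plan(*wps):
    # as before, but with the tool's full (slightly tilted) orientation
    o=get_obs(); s=np.array(o["eef_pos"])*1000; M=R.from_euler('xyz',o["tcp_rot"]); y=o["tcp_rot"][2]
    print("now",np.round(s,1),"yaw",round(y,3),"rp",np.round(o["tcp_rot"][:2],3),"F",np.round(o["contact_force"],1),"w",round(o["grip_width"]*1000,1),"t",round(o["time"],1),"q",np.round(o["q"],2))
    for w in wps:
        d=np.array(w[:3])-s; t=(w[3]-y+np.pi)%(2*np.pi)-np.pi
        print("->",np.round(w,3),"row",np.round(M.inv().apply(d),1),"turn",round(-t,3),"min rows",round(max(np.linalg.norm(d)/41.7,abs(t)/.125),1))
        s=np.array(w[:3],float); M=R.from_euler('z',t)*M; y=w[3]
E
python3 - <<'E'
from h import *
plan((418.5,-309,52,np.pi+.375))
E
```

```text
now [ 414.2 -316.1  172. ] yaw -2.776 rp [-3.14  0.02] F [ 0.4 -0.7 -0.5] w 34.4 t 13.1 q [-0.28  0.15 -0.41 -0.01 -0.99  0.66]
-> [ 418.5   -309.      52.       3.517] row [ -4.1   5.2 120.1] turn -0.009 min rows 2.9
```

>>> drive_tool([
  [[-4,5,35,-0.01],[-4,5,70,-0.01],[-4,5,100,-0.01],[-4,5,116,-0.01],[-4,5,119,-0.01]],
])

```text
time: 13.48
eef_pos: [0.4164, -0.3083, 0.0498]
tcp_rot: [3.139, 0.016, -2.766]
contact_force: [0.2, -0.6, -0.1]
grip_width: 0.0342
```

>>> drive_tool([
  [[0,0,0,0],[0,0,0,0],[0,0,0,0],[0,0,0,0]],
], gripper=0)

```text
time: 13.82
eef_pos: [0.417, -0.3083, 0.0509]
tcp_rot: [3.14, 0.018, -2.766]
contact_force: [0.8, 0.4, -5.0]
grip_width: 0.0108
```

>>> drive_tool([
  [[0,0,-15,0],[0,0,-45,0],[0,0,-85,0],[0,0,-115,0],[0,0,-122,0]],
])

```text
time: 14.23
eef_pos: [0.4177, -0.3105, 0.1793]
tcp_rot: [-3.136, 0.025, -2.765]
contact_force: [1.7, -0.3, -2.8]
grip_width: 0.0108
```

```bash
python3 - <<'E'
from h import *
c=np.array([475.8,-28.3]); t=.17; b=lambda y: c+y*np.array([-np.sin(t),np.cos(t)])
for y in(-69,-23,23,69): print(y,b(y))
plan((447,-170,180,np.pi+.27),(*b(23),165,np.pi+t),(*b(23),60,np.pi+t))
E
```

```text
-69 [487.47358209 -96.30534892]
-23 [479.69119403 -50.96844964]
23 [471.90880597  -5.63155036]
69 [464.12641791  39.70534892]
now [ 417.7 -310.5  179.3] yaw -2.765 rp [-3.136  0.025] F [ 1.7 -0.3 -2.8] w 10.8 t 14.2 q [-0.27  0.14 -0.41 -0.01 -1.    0.65]
-> [ 447.    -170.     180.       3.412] row [-78.9 119.9   0.6] turn 0.106 min rows 3.4
-> [471.909  -5.632 165.      3.312] row [-67.5 151.9  15.8] turn 0.1 min rows 4.0
-> [471.909  -5.632  60.      3.312] row [  2.6   0.6 105. ] turn -0.0 min rows 2.5
```

>>> drive_tool([
  [[-16,24,0,0.02],[-36,55,0,0.05],[-55,84,0,0.07],[-70,106,0,0.1],[-79,120,0,0.106]],
])

```text
time: 14.65
eef_pos: [0.4471, -0.1676, 0.181]
tcp_rot: [-3.139, 0.027, -2.872]
contact_force: [0.6, 0.1, -2.9]
grip_width: 0.0106
```

>>> drive_tool([
  [[-12,28,0,0.02],[-28,63,5,0.05],[-45,101,10,0.07],[-60,135,13,0.1],[-67,152,14,0.1]],
])

```text
time: 15.07
eef_pos: [0.4717, 0.0001, 0.1684]
tcp_rot: [3.14, 0.028, -2.973]
contact_force: [1.1, -0.4, -3.2]
grip_width: 0.0105
```

>>> drive_tool([
  [[0,0,0,0],[0,0,0,0]],
])

```text
time: 15.23
eef_pos: [0.4715, 0.0014, 0.1685]
tcp_rot: [3.14, 0.028, -2.97]
contact_force: [0.2, -0.9, -3.6]
grip_width: 0.0105
```

```bash
python3 - <<'E'
from h import *
im,d=read_camera("scene"); cv2.imwrite("pics/s5.png",cv2.resize(im[110:290,150:390],(800,600)))
P=cloud("scene",d); 
im,d=read_camera("top"); P=cloud("top",d); k=(P[...,2]>.081)&(P[...,2]<.089); k[:160]=0;k[240:]=0;k[:,:215]=0;k[:,325:]=0
q=P[k][:,:2]*1000
from scipy.optimize import minimize
# housing pose from outer/inner rim band: fraction of rim-height points explained
def f(p):
    c,s=np.cos(p[2]),np.sin(p[2]); l=(q-p[:2])@np.array([[c,-s],[s,c]]); a=abs(l)
    out=np.maximum(a-[62,124],0).sum(1); inn=np.minimum(np.maximum(50-a[:,0],0),np.maximum(92-a[:,1],0)); return np.minimum(out+inn,10).sum()
r=min((minimize(f,[475.8+dx,-28.3+dy,.17],method="Nelder-Mead",options=dict(initial_simplex=np.array([475.8,-28.3,.17])+np.array([[0,0,0],[4,0,0],[0,4,0],[0,0,.03]]))) for dx in[0] for dy in[0]),key=lambda r:r.fun)
print("housing fit",np.round(r.x,3),r.fun/len(q),len(q))
c,t=r.x[:2],r.x[2]; b=c+23*np.array([-np.sin(t),np.cos(t)])
plan((*b,100,np.pi+t),(*b,58,np.pi+t))
E
```

```text
housing fit [ 4.7586e+02 -2.8065e+01  1.6400e-01] 0.0010190688131847632 1042
now [ 4.713e+02 -2.000e-01  1.685e+02] yaw -2.972 rp [3.14  0.028] F [-0.2 -0.9 -3.2] w 10.2 t 15.3 q [ 0.42  0.06 -0.54  0.01 -0.95 -0.26]
-> [472.094  -5.375 100.      3.306] row [ 2.  -5.3 68.4] turn 0.005 min rows 1.6
-> [472.094  -5.375  58.      3.306] row [ 1.2 -0.1 42. ] turn -0.0 min rows 1.0
```

View pics/s5.png

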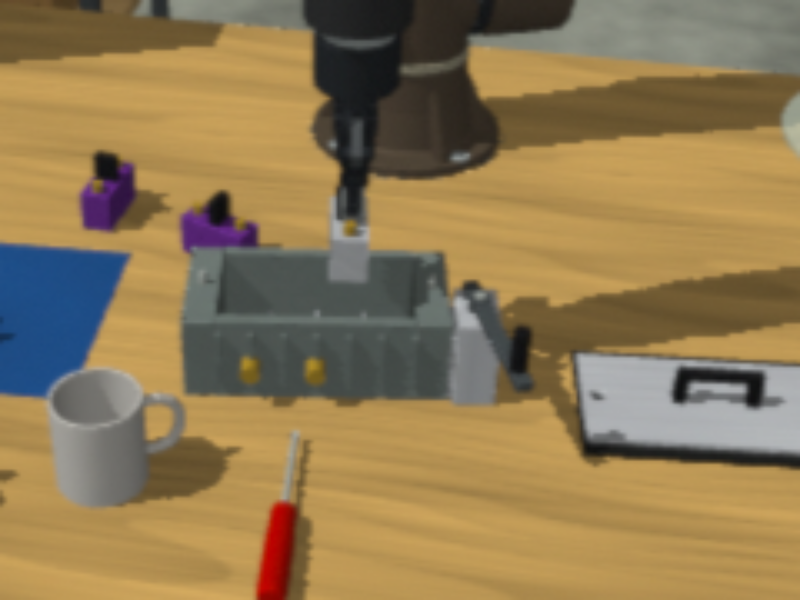

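>>> drive_tool([
  [[1,-3,0,0.005],[2,-5,20,0.005],[2,-5,45,0.005],[2,-5,62,0.005],[2,-5,68,0.005]],
])

```text
time: 15.75
eef_pos: [0.4702, -0.0069, 0.0982]
tcp_rot: [3.141, 0.024, -2.98]
contact_force: [-0.2, -0.1, -3.4]
grip_width: 0.0105
```

>>> drive_tool([
  [[0,0,12,0],[1,0,24,0],[1,0,34,0],[1,0,40,0],[1,0,42,0]],
])

```text
time: 16.17
eef_pos: [0.4701, -0.0076, 0.0559]
tcp_rot: [3.141, 0.024, -2.981]
contact_force: [-0.4, 0.5, -3.9]
grip_width: 0.0111
```

```bash
python3 - <<'E'
from h import *
plan((472.1,-5.4,55,np.pi+.164))
E
```

```text
now [470.1  -7.6  55.9] yaw -2.981 rp [3.141 0.024] F [-0.4  0.5 -3.9] w 11.1 t 16.2 q [ 0.41  0.21 -0.68  0.01 -0.66 -0.25]
-> [472.1    -5.4    55.      3.306] row [-2.3  1.8  0.9] turn -0.003 min rows 0.1
```

>>> drive_tool([
  [[-1,1,1,0],[-2,2,2,0],[-2,2,3,0],[-2,2,3,0]],
])

```text
time: 16.5
eef_pos: [0.4726, -0.0055, 0.0543]
tcp_rot: [-3.142, 0.024, -2.98]
contact_force: [-1.7, -2.4, 8.4]
grip_width: 0.0104
```

>>> drive_tool([
  [[0,0,0,0],[0,0,0,0],[0,0,0,0],[0,0,0,0]],
], gripper=40)

```text
time: 16.83
eef_pos: [0.473, -0.0052, 0.0547]
tcp_rot: [3.141, 0.026, -2.98]
contact_force: [0.3, -0.1, 0.3]
grip_width: 0.0343
```

>>> drive_tool([
  [[0,0,-30,0],[0,0,-65,0],[0,0,-100,0],[0,0,-125,0],[0,0,-130,0]],
])

```text
time: 17.25
eef_pos: [0.4722, -0.0051, 0.1896]
tcp_rot: [3.141, 0.033, -2.979]
contact_force: [0.4, -0.6, 0.0]
grip_width: 0.034
```

```bash
python3 - <<'E'
from h import *
plan((490,-130,185,np.pi+.16),(515,-300,185,np.pi+.14),(528.7,-392.8,185,np.pi+.14),(528.7,-392.8,52,np.pi+.14))
E
```

```text
now [472.2  -5.1 189.6] yaw -2.979 rp [3.141 0.033] F [ 0.4 -0.6  0. ] w 34.0 t 17.2 q [ 0.41  0.03 -0.51  0.01 -1.   -0.26]
-> [ 490.    -130.     185.       3.302] row [   2.8 -126.1    4.3] turn 0.003 min rows 3.0
-> [ 515.    -300.     185.       3.282] row [   2.4 -171.8   -0.2] turn 0.02 min rows 4.1
-> [ 528.7   -392.8    185.       3.282] row [ -0.6 -93.8  -0.1] turn -0.0 min rows 2.2
-> [ 528.7   -392.8     52.       3.282] row [ 4.500e+00 -1.000e-01  1.329e+02] turn -0.0 min rows 3.2
```

>>> drive_tool([
  [[1,-25,2,0],[1,-55,4,0],[2,-90,4,0],[3,-126,4,0],[3,-160,4,0.01]],
])

```text
time: 17.67
eef_pos: [0.4952, -0.1649, 0.1851]
tcp_rot: [3.14, 0.034, -2.988]
contact_force: [0.8, 0.6, 1.0]
grip_width: 0.0338
```

>>> drive_tool([
  [[1,-38,0,0],[2,-76,0,0.01],[2,-114,0,0.02],[2,-152,0,0.02],[2,-185,0,0.02]],
])

```text
time: 18.08
eef_pos: [0.5215, -0.3504, 0.1841]
tcp_rot: [3.139, 0.033, -3.009]
contact_force: [1.3, 0.7, 0.1]
grip_width: 0.0343
```

```bash
python3 - <<'E'
from h import *
plan((528.7,-392.8,52,np.pi+.14))
im,d=read_camera("top"); P=cloud("top",d); m=np.zeros((384,512),bool); m[150:200,380:425]=1
print("mod top",rect(P,m,.038,.052),"tab",rect(P,m,.065,.085)); cv2.imwrite("pics/t6.png",cv2.resize(im[110:290,190:430],(800,600)))
E
```

```text
now [ 521.5 -350.4  184.1] yaw -3.009 rp [3.139 0.033] F [1.3 0.7 0.1] w 34.3 t 18.1 q [-0.29  0.3  -0.18 -0.02 -1.06  0.43]
-> [ 528.7   -392.8     52.       3.282] row [  2.9 -43.3 132. ] turn -0.007 min rows 3.3
mod top (array([ 529.3, -400.4]), array([22.7, 78.3]), np.float64(0.221), np.float64(44.2), 56) tab (array([ 531.5, -394.9]), array([ 6.6, 15.1]), np.float64(-0.636), np.float64(74.9), 12)
```

View pics/t6.png

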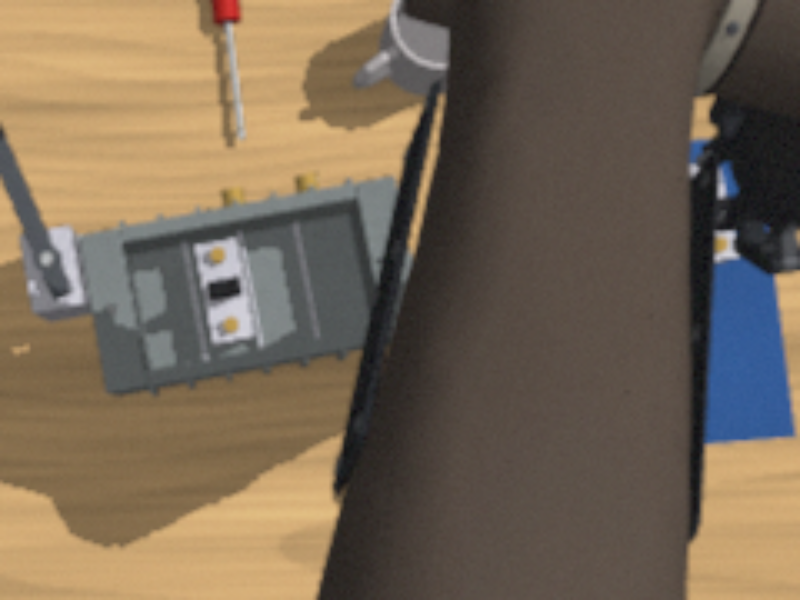

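>>> drive_tool([
  [[2,-25,10,-0.01],[3,-43,40,-0.01],[3,-43,80,-0.01],[3,-43,110,-0.01],[3,-43,132,-0.01]],
])

```text
time: 18.55
eef_pos: [0.5272, -0.3967, 0.0475]
tcp_rot: [3.139, 0.029, -3.001]
contact_force: [-0.7, 0.4, -1.0]
grip_width: 0.0339
```

```bash
python3 - <<'E'
from h import *
plan((528.7,-392.8,52,np.pi+.14))
im,d=read_camera("scene"); P=cloud("scene",d); m=np.zeros((384,512),bool); m[185:235,110:150]=1
print("mod top",rect(P,m,.038,.052),"tab",rect(P,m,.065,.085)); cv2.imwrite("pics/s7.png",cv2.resize(im[150:255,80:220],(800,600)))
E
```

```text
now [ 527.2 -396.7   47.5] yaw -3.001 rp [3.139 0.029] F [-0.7  0.4 -1. ] w 33.9 t 18.6 q [-0.36  0.48 -0.24 -0.02 -0.82  0.52]
-> [ 528.7   -392.8     52.       3.282] row [-2.2  3.6 -4.4] turn 0.0 min rows 0.1
mod top (array([ 526.9, -390.7]), array([32.9, 84. ]), np.float64(0.096), np.float64(44.1), 110) tab (array([ 608.7, -364.8]), array([ 31.2, 222. ]), np.float64(0.354), np.float64(74.1), 82)
```

View pics/s7.png

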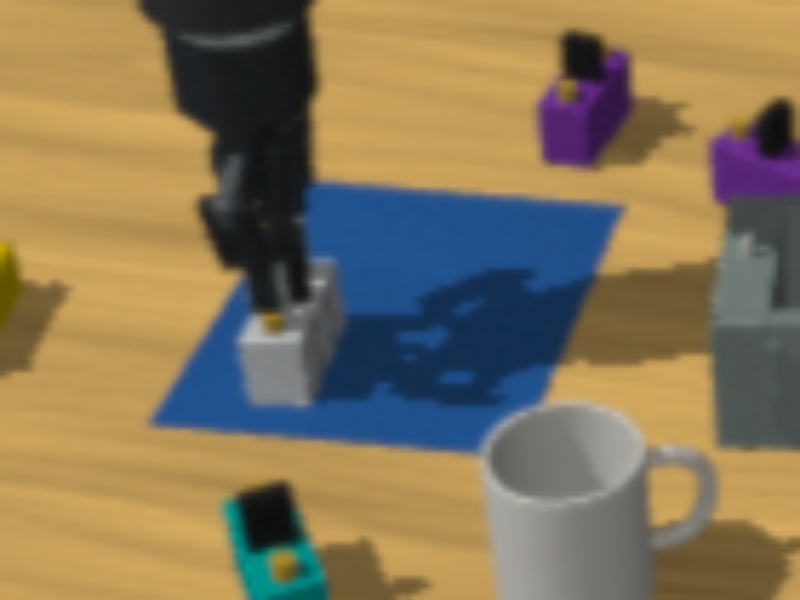

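Fingers straddle the tab of the second module, which is in place; a small correction, then grip and lift.

>>> drive_tool([
  [[-1,2,-2,0],[-2,4,-4,0],[-2,4,-4,0],[-2,4,-4,0]],
])

```text
time: 18.93
eef_pos: [0.529, -0.3922, 0.0505]
tcp_rot: [3.139, 0.029, -3.0]
contact_force: [-0.6, 0.3, -0.2]
grip_width: 0.0341
```

>>> drive_tool([
  [[0,0,0,0],[0,0,0,0],[0,0,0,0],[0,0,0,0]],
], gripper=0)

```text
time: 19.27
eef_pos: [0.529, -0.3925, 0.052]
tcp_rot: [3.14, 0.029, -3.0]
contact_force: [-1.9, 1.2, 7.1]
grip_width: 0.0103
```

>>> drive_tool([
  [[0,0,-15,0],[0,0,-40,0],[0,0,-70,0],[0,0,-90,0],[0,0,-90,0]],
])

```text
time: 19.68
eef_pos: [0.5285, -0.3942, 0.1474]
tcp_rot: [-3.139, 0.035, -2.999]
contact_force: [1.8, -0.2, -1.3]
grip_width: 0.0108
```

>>> drive_tool([
  [[0,0,-15,0],[0,0,-30,0],[0,0,-35,0],[0,0,-35,0]],
])

```text
time: 20.02
eef_pos: [0.5276, -0.3944, 0.1833]
tcp_rot: [-3.138, 0.037, -2.999]
contact_force: [0.6, 0.2, -3.2]
grip_width: 0.0106
```

```bash
python3 - <<'E'
from h import *
c=np.array([475.9,-28.1]); t=.164; b=c-69*np.array([-np.sin(t),np.cos(t)])
plan((508,-240,175,np.pi+.15),(*b,168,np.pi+t),(*b,100,np.pi+t),(*b,58,np.pi+t))
E
```

```text
now [ 527.6 -394.4  183.3] yaw -2.999 rp [-3.138  0.037] F [ 0.6  0.2 -3.2] w 10.6 t 20.0 q [-0.36  0.35 -0.11 -0.02 -1.08  0.51]
-> [ 508.    -240.     175.       3.292] row [ -2.3 155.6   7.8] turn -0.007 min rows 3.7
-> [487.165 -96.174 168.      3.306] row [ -0.6 145.3   6.5] turn -0.014 min rows 3.5
-> [487.165 -96.174 100.      3.306] row [ 2.5  0.2 68. ] turn -0.0 min rows 1.6
-> [487.165 -96.174  58.      3.306] row [ 1.6  0.2 42. ] turn -0.0 min rows 1.0
```

>>> drive_tool([
  [[0,22,2,0],[-1,60,4,0],[-2,98,6,0],[-2,132,8,0],[-2,155,8,0]],
])

```text
time: 20.43
eef_pos: [0.5058, -0.238, 0.1725]
tcp_rot: [-3.14, 0.034, -2.999]
contact_force: [-0.1, 0.1, -3.2]
grip_width: 0.0104
```

>>> drive_tool([
  [[0,28,2,0],[0,64,4,0],[0,102,5,-0.01],[-1,132,6,-0.01],[-1,145,6,-0.01]],
])

```text
time: 20.85
eef_pos: [0.4847, -0.0915, 0.1648]
tcp_rot: [-3.141, 0.032, -2.988]
contact_force: [0.0, 1.0, -2.5]
grip_width: 0.01
```

>>> drive_tool([
  [[0,0,0,0],[0,0,0,0]],
])

```text
time: 21.02
eef_pos: [0.4837, -0.0906, 0.1636]
tcp_rot: [-3.141, 0.031, -2.986]
contact_force: [0.4, 0.3, -3.9]
grip_width: 0.0103
```

```bash
python3 - <<'E'
from h import *
im,d=read_camera("scene"); cv2.imwrite("pics/s8.png",cv2.resize(im[110:290,150:390],(800,600)))
c=np.array([475.9,-28.1]); t=.164; b=c-69*np.array([-np.sin(t),np.cos(t)])
plan((*b,100,np.pi+t),(*b,58,np.pi+t))
E
```

```text
now [484.1 -91.4 163.8] yaw -2.987 rp [-3.141  0.031] F [ 0.5 -0.6 -3.2] w 10.4 t 21.1 q [ 0.22  0.1  -0.5   0.   -0.94 -0.06]
-> [487.165 -96.174 100.      3.306] row [-0.4 -5.2 63.9] turn -0.009 min rows 1.5
-> [487.165 -96.174  58.      3.306] row [ 1.3  0.  42. ] turn -0.0 min rows 1.0
```

View pics/s8.png

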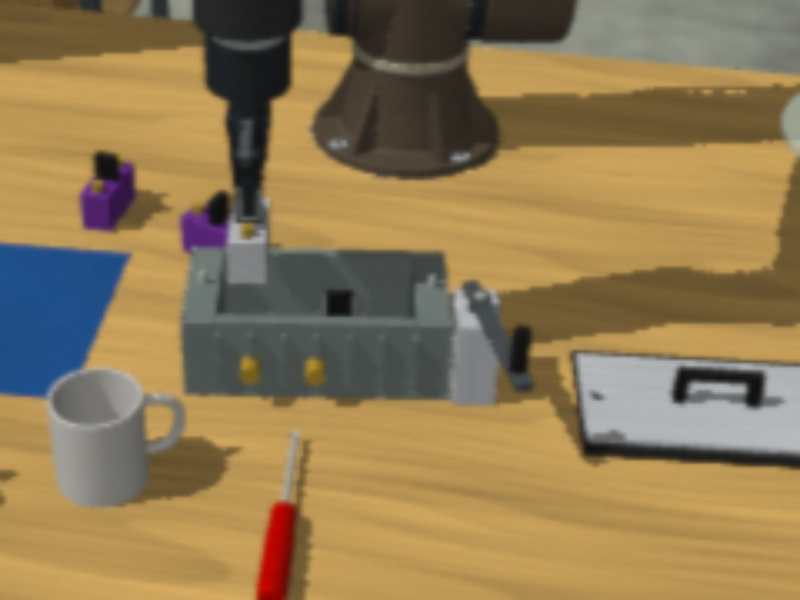

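>>> drive_tool([
  [[0,-3,0,-0.01],[0,-5,18,-0.01],[0,-5,42,-0.01],[0,-5,58,-0.01],[0,-5,64,-0.01]],
])

```text
time: 21.48
eef_pos: [0.4851, -0.0975, 0.0972]
tcp_rot: [-3.141, 0.027, -2.979]
contact_force: [-0.9, 0.4, -2.6]
grip_width: 0.0104
```

>>> drive_tool([
  [[1,0,12,0],[1,0,24,0],[1,0,34,0],[1,0,40,0],[1,0,42,0]],
])

```text
time: 21.9
eef_pos: [0.486, -0.0984, 0.0556]
tcp_rot: [-3.14, 0.026, -2.978]
contact_force: [-6.1, 1.4, 26.6]
grip_width: 0.0102
```

```bash
python3 - <<'E'
from h import *
plan((487.2,-96.2,54,np.pi+.164))
E
```

```text
now [486.  -98.4  55.6] yaw -2.978 rp [-3.14   0.026] F [-6.1  1.4 26.6] w 10.2 t 21.9 q [ 0.2   0.25 -0.62  0.   -0.68 -0.04]
-> [487.2   -96.2    54.      3.306] row [-1.5  2.   1.7] turn -0.001 min rows 0.1
```

>>> drive_tool([
  [[0,1,-1,0],[0,1,-1,0],[0,1,-1,0],[0,1,-1,0],[0,1,-1,0]],
], gripper=40)

```text
time: 22.32
eef_pos: [0.4862, -0.0975, 0.057]
tcp_rot: [-3.14, 0.027, -2.978]
contact_force: [-0.5, 0.5, -1.2]
grip_width: 0.0341
```

>>> drive_tool([
  [[0,0,-30,0],[0,0,-65,0],[0,0,-100,0],[0,0,-130,0],[0,0,-130,0]],
])

```text
time: 22.73
eef_pos: [0.4859, -0.0978, 0.1935]
tcp_rot: [-3.138, 0.037, -2.977]
contact_force: [1.9, 0.5, 1.3]
grip_width: 0.0342
```

```bash
python3 - <<'E'
from h import *
plan((484,50,200,np.pi+.15),(484,200,200,np.pi+.11),(484,352,195,np.pi+.102),(484,352,24.5,np.pi+.102))
E
```

```text
now [485.9 -97.8 193.5] yaw -2.977 rp [-3.138  0.037] F [1.9 0.5 1.3] w 34.2 t 22.7 q [ 0.2   0.07 -0.46  0.01 -1.01 -0.04]
-> [484.     50.    200.      3.292] row [-22.5 146.1  -6.1] turn 0.015 min rows 3.5
-> [484.    200.    200.      3.252] row [-22.4 148.3   0.3] turn 0.04 min rows 3.6
-> [484.    352.    195.      3.244] row [-16.5 151.1   5.1] turn 0.008 min rows 3.6
-> [484.    352.     24.5     3.244] row [  6.4   0.6 170.4] turn -0.0 min rows 4.1
```

>>> drive_tool([
  [[-4,25,-2,0],[-10,62,-4,0.01],[-16,104,-6,0.01],[-22,146,-6,0.02],[-29,187,-6,0.02]],
])

```text
time: 23.15
eef_pos: [0.4833, 0.0915, 0.2006]
tcp_rot: [-3.14, 0.039, -2.998]
contact_force: [1.9, 0.8, 0.5]
grip_width: 0.034
```

>>> drive_tool([
  [[-6,41,0,0.01],[-12,82,0,0.02],[-17,123,0,0.03],[-23,160,0,0.04],[-25,180,0,0.04]],
])

```text
time: 23.57
eef_pos: [0.4823, 0.2772, 0.2013]
tcp_rot: [3.141, 0.04, -3.037]
contact_force: [0.7, 0.0, -0.0]
grip_width: 0.0342
```

```bash
python3 - <<'E'
from h import *
im,d=read_camera("top");P=cloud("top",d); m=np.zeros((384,512),bool); cv2.imwrite("pics/t9.png",cv2.resize(im[110:290,60:330],(800,533)))
def box(a,b,c,e): k=m.copy(); k[b:e,a:c]=1; return k
c=np.array([475.9,-28.1]); t=.164
for n,y in(("bay1",-69),("bay3",23)):
    w=np.array([*(c+y*np.array([-np.sin(t),np.cos(t)]))/1000,.05]); u,v=proj("top",w).astype(int); b=box(u-28,v-30,u+28,v+30)
    l=np.where(b,1,0)
    L=((P[...,:2]*1000-c)@np.array([[np.cos(t),-np.sin(t)],[np.sin(t),np.cos(t)]])); k=(abs(L[...,1]-y)<21)&(abs(L[...,0])<48)
    print(n,"top",rect(P,k,.040,.056),"tab",rect(P,k,.068,.086), "local",np.median(L[k&(P[...,2]>.068)&(P[...,2]<.086)],0))
print("handle",rect(P,box(50,150,180,240),.038,.055))
plan((484,352,24.5,np.pi+.102))
E
```

```text
bay1 top (array([487.5, -98.7]), array([33.9, 79.5]), np.float64(0.16), np.float64(47.9), 306) tab (array([487.6, -99.3]), array([11.9, 26.2]), np.float64(-1.42), np.float64(77.1), 51) local [ -0.32898546 -71.28429523]
bay3 top (array([474.6,  -7.1]), array([34. , 79.8]), np.float64(0.163), np.float64(47.7), 308) tab (array([474.5,  -7. ]), array([11.6, 25.6]), np.float64(-1.402), np.float64(77.6), 50) local [ 1.96789316 21.07444089]
handle (array([488., 320.]), array([ 8.5, 15.2]), np.float64(-1.566), np.float64(46.0), 21)
now [482.5 278.8 201. ] yaw -3.035 rp [3.141 0.04 ] F [1.3 3.6 1.3] w 34.4 t 23.6 q [ 0.9   0.17 -0.34  0.03 -1.04 -0.8 ]
-> [484.    352.     24.5     3.244] row [ -2.3  72.6 176.8] turn 0.004 min rows 4.6
```

View pics/t9.png

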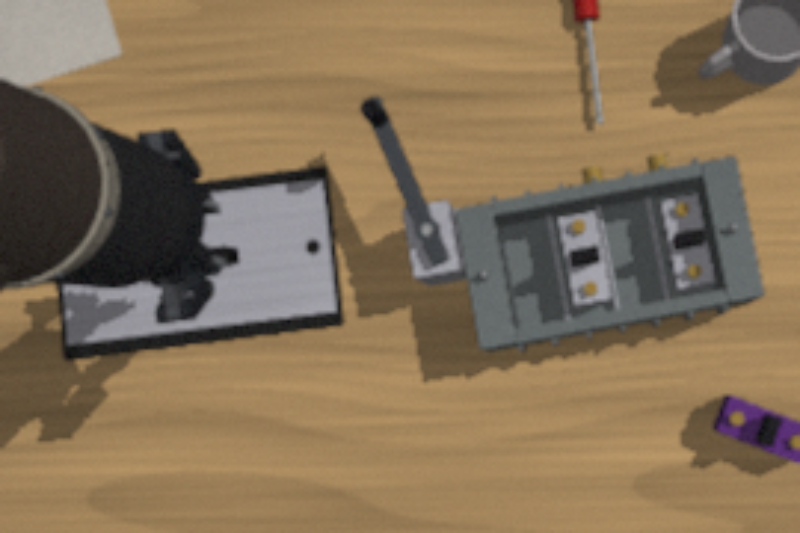

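>>> drive_tool([
  [[-1,35,10,0],[-2,73,30,0],[-2,73,70,0],[-2,73,110,0],[-2,73,140,0]],
])

```text
time: 24.03
eef_pos: [0.4811, 0.3521, 0.0583]
tcp_rot: [-3.141, 0.038, -3.034]
contact_force: [-0.2, 0.1, -1.2]
grip_width: 0.0341
```

```bash
python3 - <<'E'
from h import *
plan((484.4,352,24.5,np.pi+.102))
E
```

```text
now [481.1 352.1  58.3] yaw -3.034 rp [-3.141  0.038] F [-0.2  0.1 -1.2] w 34.1 t 24.0 q [ 0.98  0.38 -0.42  0.04 -0.75 -0.9 ]
-> [484.4   352.     24.5     3.244] row [-2.  -0.4 33.9] turn 0.005 min rows 0.8
```

>>> drive_tool([
  [[-1,0,12,0],[-2,0,24,0],[-2,0,31,0],[-2,0,33,0],[-2,0,33,0]],
])

```text
time: 24.45
eef_pos: [0.4843, 0.3523, 0.0252]
tcp_rot: [-3.14, 0.038, -3.034]
contact_force: [-0.1, -0.8, -0.3]
grip_width: 0.0341
```

>>> drive_tool([
  [[0,0,0,0],[0,0,0,0],[0,0,0,0],[0,0,0,0]],
], gripper=0, grip_force=80)

```text
time: 24.78
eef_pos: [0.4847, 0.3528, 0.0265]
tcp_rot: [3.141, 0.039, -3.034]
contact_force: [-2.3, -1.0, 5.4]
grip_width: 0.0101
```

>>> drive_tool([
  [[0,0,-10,0],[0,0,-30,0],[0,0,-65,0],[0,0,-95,0],[0,0,-95,0]],
])

```text
time: 25.2
eef_pos: [0.4833, 0.3549, 0.1285]
tcp_rot: [3.135, 0.046, -3.033]
contact_force: [0.2, 1.5, -3.1]
grip_width: 0.0101
```

>>> drive_tool([
  [[0,0,-20,0],[0,0,-50,0],[0,0,-75,0],[0,0,-75,0],[0,0,-75,0]],
])

```text
time: 25.62
eef_pos: [0.4798, 0.3544, 0.2049]
tcp_rot: [3.132, 0.048, -3.033]
contact_force: [-0.4, -0.1, -4.2]
grip_width: 0.0096
```

```bash
python3 - <<'E'
from h import *
plan((482,200,205,np.pi+.13),(475.5,-28.2,205,np.pi+.166))
im,d=read_camera("top");P=cloud("top",d); m=np.zeros((384,512),bool); m[130:260,40:200]=1
print("cover",rect(P,m,.165,.205))
E
```

```text
now [479.8 354.4 204.9] yaw -3.033 rp [3.132 0.048] F [-0.4 -0.1 -4.2] w 9.6 t 25.6 q [ 0.98  0.22 -0.26  0.04 -1.05 -0.89]
-> [482.    200.    205.      3.272] row [  14.5 -153.7   -2.2] turn -0.022 min rows 3.7
-> [475.5   -28.2   205.      3.308] row [  36.  -225.4   -3.8] turn -0.036 min rows 5.5
cover (array([481.1, 353.6]), array([124.7, 249.6]), np.float64(-1.463), np.float64(188.3), 3565)
```

>>> drive_tool([
  [[2,-22,0,0],[6,-60,-1,-0.01],[10,-100,-2,-0.01],[13,-140,-2,-0.02],[17,-180,-2,-0.02]],
])

```text
time: 26.08
eef_pos: [0.4802, 0.1706, 0.2012]
tcp_rot: [3.137, 0.043, -3.013]
contact_force: [0.7, 0.3, -3.8]
grip_width: 0.0099
```

>>> drive_tool([
  [[6,-40,0,-0.01],[12,-80,0,-0.02],[19,-120,0,-0.03],[26,-160,-2,-0.04],[30,-185,-2,-0.04]],
])

```text
time: 26.5
eef_pos: [0.472, -0.0199, 0.1995]
tcp_rot: [3.139, 0.04, -2.973]
contact_force: [0.7, -0.2, -4.0]
grip_width: 0.0104
```

```bash
cat > cov.py <<'E'
from h import *
import sys
plan((475.3,-27.5,float(sys.argv[1]),np.pi+.166))
im,d=read_camera("top");P=cloud("top",d); m=np.zeros((384,512),bool); m[110:270,170:350]=1
lo,hi=float(sys.argv[2]),float(sys.argv[3]); print("cover",rect(P,m,lo,hi))
q=P[m&(P[...,2]>lo)&(P[...,2]<hi)]; print("plane slopes dz/dx,dz/dy",np.round(np.linalg.lstsq(np.c_[q[:,:2],np.ones(len(q))],q[:,2],rcond=None)[0],4))
E
python3 cov.py 140 .165 .205
```

```text
now [472.  -19.9 199.5] yaw -2.973 rp [3.139 0.04 ] F [ 0.7 -0.2 -4. ] w 10.4 t 26.5 q [ 0.38  0.02 -0.5   0.01 -1.02 -0.22]
-> [475.3   -27.5   140.      3.308] row [ 0.4 -8.2 59.5] turn 0.003 min rows 1.4
cover (array([474.3, -24.9]), array([124.3, 239.8]), np.float64(-1.403), np.float64(182.3), 1330)
plane slopes dz/dx,dz/dy [0.0096 0.0067 0.1785]
```

>>> drive_tool([
  [[0,-5,15,0],[0,-8,35,0],[0,-8,50,0],[0,-8,58,0],[0,-8,58,0]],
])

```text
time: 26.97
eef_pos: [0.473, -0.0301, 0.1384]
tcp_rot: [3.14, 0.033, -2.975]
contact_force: [-0.3, 0.0, -4.4]
grip_width: 0.0102
```

>>> drive_tool([
  [[0,0,0,0],[0,0,0,0]],
])

```text
time: 27.13
eef_pos: [0.4729, -0.0299, 0.1384]
tcp_rot: [3.14, 0.032, -2.975]
contact_force: [-0.7, 0.8, -4.0]
grip_width: 0.0103
```

```bash
python3 cov.py 118 .118 .137; python3 - <<'E'
from h import *
im,d=read_camera("scene"); cv2.imwrite("pics/s10.png",cv2.resize(im[150:270,150:310],(800,600)))
P=cloud("scene",d); m=np.zeros((384,512),bool); m[150:230,160:310]=1; print("scene cover",rect(P,m,.118,.137))
E
```

```text
now [472.9 -29.9 138.4] yaw -2.975 rp [3.14  0.032] F [-0.7  0.8 -4. ] w 10.3 t 27.1 q [ 0.36  0.09 -0.57  0.01 -0.87 -0.19]
-> [475.3   -27.5   118.      3.308] row [-2.1  1.9 20.4] turn 0.001 min rows 0.5
cover (array([513.8,   2.5]), array([213. , 300.4]), np.float64(-1.406), np.float64(121.6), 1216)
plane slopes dz/dx,dz/dy [0.0083 0.0064 0.1185]
scene cover (array([512.8,   5.5]), array([225.4, 304.6]), np.float64(-1.404), np.float64(122.8), 1732)
```

View pics/s10.png

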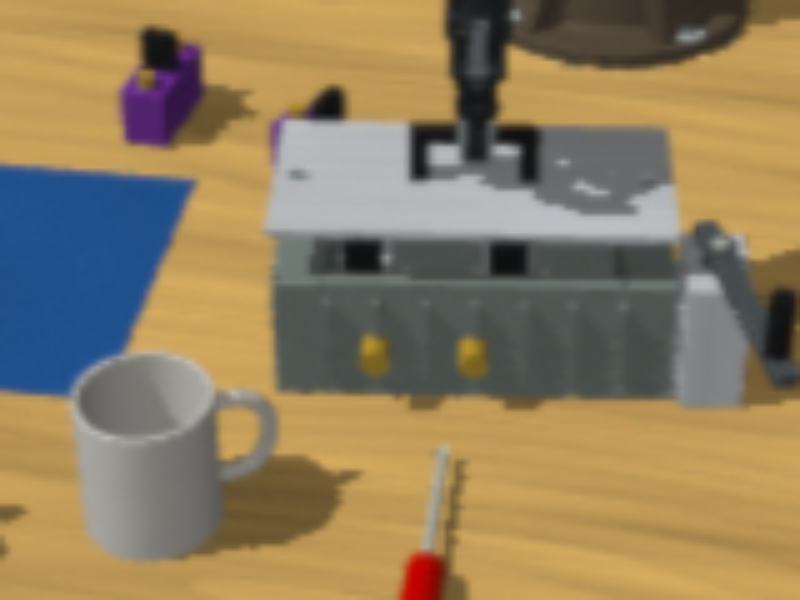

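>>> drive_tool([
  [[-1,1,6,0],[-2,2,12,0],[-2,2,18,0],[-2,2,18,0]],
])

```text
time: 27.57
eef_pos: [0.4748, -0.0273, 0.1197]
tcp_rot: [3.14, 0.032, -2.975]
contact_force: [-0.5, -0.4, -3.8]
grip_width: 0.0104
```

>>> drive_tool([
  [[0,0,0,0],[0,0,0,0]],
])

```text
time: 27.73
eef_pos: [0.4745, -0.0274, 0.1193]
tcp_rot: [3.14, 0.031, -2.975]
contact_force: [0.1, -0.7, -3.5]
grip_width: 0.0101
```

```bash
python3 - <<'E'
from h import *
plan((475.3,-27.5,105,np.pi+.166))
for n in("top","scene"):
    im,d=read_camera(n);P=cloud(n,d); k=(P[...,0]>.38)&(P[...,0]<.58)&(P[...,1]>-.2)&(P[...,1]<.107)
    print(n,rect(P,k,.099,.112))
    r=landmark_of(n,"cover"); print([(atz(n,x["point"],.101),x["conf"]) for x in r][:1])
E
```

```text
now [474.5 -27.4 119.3] yaw -2.975 rp [3.14  0.031] F [ 0.1 -0.7 -3.5] w 10.1 t 27.7 q [ 0.36  0.12 -0.6   0.01 -0.82 -0.2 ]
-> [475.3   -27.5   105.      3.308] row [-0.3 -0.3 14.3] turn 0.001 min rows 0.3
top (array([475.8, -28.3]), array([123.7, 248. ]), np.float64(-1.404), np.float64(102.6), 1240)
[(array([ 0.64187365, -0.16767638,  0.101     ]), 0.55)]
scene (array([473.7, -27.5]), array([131.8, 247.9]), np.float64(-1.408), np.float64(103.9), 1678)
[(array([ 0.48268652, -0.02515115,  0.101     ]), 0.93)]
```

>>> drive_tool([
  [[0,0,4,0],[0,0,8,0],[0,0,11,0],[0,0,13,0],[0,0,14,0]],
])

```text
time: 28.35
eef_pos: [0.4751, -0.0273, 0.1064]
tcp_rot: [3.14, 0.031, -2.974]
contact_force: [-11.9, 2.9, 21.7]
grip_width: 0.0102
```

>>> drive_tool([
  [[0,0,0,0],[0,0,0,0]],
])

```text
time: 28.52
eef_pos: [0.4752, -0.0273, 0.1065]
tcp_rot: [3.14, 0.031, -2.974]
contact_force: [-1.8, 0.0, 1.2]
grip_width: 0.0103
```

>>> drive_tool([
  [[0,0,0,0],[0,0,0,0],[0,0,0,0],[0,0,0,0]],
], gripper=40)

```text
time: 28.85
eef_pos: [0.4755, -0.0273, 0.1067]
tcp_rot: [3.14, 0.032, -2.974]
contact_force: [-1.2, 0.3, -0.3]
grip_width: 0.0341
```

>>> drive_tool([
  [[0,0,-25,0],[0,0,-60,0],[0,0,-95,0],[0,0,-105,0],[0,0,-105,0]],
])

```text
time: 29.27
eef_pos: [0.4742, -0.0275, 0.2153]
tcp_rot: [3.14, 0.039, -2.974]
contact_force: [-0.1, 0.5, -0.9]
grip_width: 0.0343
```

```bash
python3 - <<'E'
from h import *
for n in("top","scene"):
    im,d=read_camera(n);P=cloud(n,d); k=(P[...,0]>.38)&(P[...,0]<.565)&(P[...,1]>-.2)&(P[...,1]<.107)
    print(n,rect(P,k,.086,.096)); q=P[k&(P[...,2]>.086)&(P[...,2]<.096)]; print(np.linalg.lstsq(np.c_[q[:,:2]-[.476,-.028],np.ones(len(q))],q[:,2],rcond=None)[0])
kx,ky=592,166
y=1.97+np.pi
plan((kx,ky,230,y-2*np.pi),(kx,ky,115,y-2*np.pi))
cv2.imwrite("pics/s11.png",cv2.resize(im[150:270,180:340],(800,600)))
E
```

```text
top (array([426.9, -49.2]), array([ 85.5, 263.3]), np.float64(-1.079), np.float64(90.0), 1141)
[0.00067217 0.00168157 0.09012027]
scene (array([472.7, -22.7]), array([132.9, 257.9]), np.float64(-1.404), np.float64(90.6), 1732)
[-1.09093438e-03 -6.78038327e-05  9.05875279e-02]
now [472.2 -27.8 211.7] yaw -2.974 rp [3.14  0.033] F [-0.1  0.1 -0.6] w 34.1 t 29.4 q [ 0.36  0.01 -0.47  0.01 -1.05 -0.2 ]
-> [592.    166.    230.     -1.172] row [-150.9  171.2  -13. ] turn -1.803 min rows 14.4
-> [592.    166.    115.     -1.172] row [  3.8  -0.2 114.9] turn -0.0 min rows 2.8
```

View pics/s11.png

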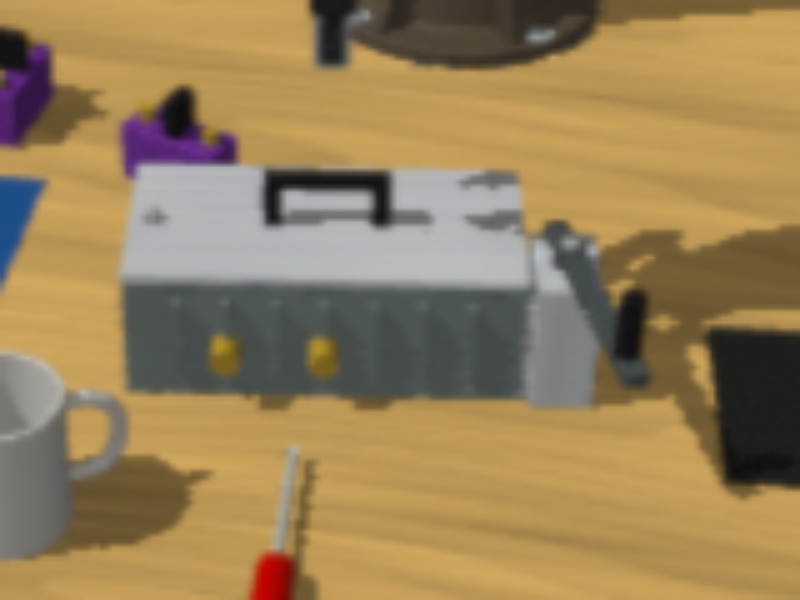

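>>> drive_tool([
  [[-25,28,-5,-0.12],[-58,66,-10,-0.24],[-85,96,-12,-0.36],[-112,127,-13,-0.48],[-140,158,-13,-0.6]],
])

```text
time: 29.78
eef_pos: [0.5799, 0.1466, 0.2279]
tcp_rot: [-3.125, 0.026, -2.368]
contact_force: [0.1, -0.5, 0.8]
grip_width: 0.0342
```

>>> drive_tool([
  [[0,0,0,-0.12],[0,0,0,-0.24],[0,0,0,-0.36],[0,0,0,-0.48],[0,0,0,-0.6]],
])

```text
time: 30.2
eef_pos: [0.5792, 0.1465, 0.2256]
tcp_rot: [-3.116, 0.01, -1.762]
contact_force: [0.1, 0.6, 0.5]
grip_width: 0.034
```

>>> drive_tool([
  [[0,0,0,-0.12],[0,0,0,-0.24],[0,0,0,-0.36],[0,0,0,-0.48],[0,0,0,-0.59]],
])

```text
time: 30.62
eef_pos: [0.5786, 0.1462, 0.2235]
tcp_rot: [-3.118, -0.007, -1.167]
contact_force: [-0.2, -0.3, -0.3]
grip_width: 0.034
```

```bash
python3 - <<'E'
from h import *
plan((591,165.5,112,1.97-np.pi))
E
```

```text
now [578.6 146.2 223.5] yaw -1.167 rp [-3.118 -0.007] F [-0.2 -0.3 -0.3] w 34.0 t 30.6 q [ 0.58  0.22 -0.2   0.01 -1.12  1.39]
-> [591.    165.5   112.     -1.172] row [-13.6 -16.4 111.8] turn 0.005 min rows 2.7
```

>>> drive_tool([
  [[-10,-12,8,0],[-14,-16,30,0],[-14,-16,65,0],[-14,-16,95,0],[-14,-16,107,0]],
])

```text
time: 31.03
eef_pos: [0.5875, 0.1647, 0.1103]
tcp_rot: [-3.126, -0.007, -1.169]
contact_force: [-0.3, -0.8, -0.3]
grip_width: 0.0343
```

>>> drive_tool([
  [[0,0,0,0],[0,0,0,0],[0,0,0,0]],
], gripper=25)

```text
time: 31.28
eef_pos: [0.5876, 0.1648, 0.1099]
tcp_rot: [-3.127, -0.007, -1.169]
contact_force: [0.3, -0.0, -0.2]
grip_width: 0.0214
```

```bash
python3 - <<'E'
from h import *
o=get_obs(); e=o["eef_pos"]*1000; v=e[:2]-[492,124.5]; print(np.linalg.norm(v),np.arctan2(v[1],v[0])+np.pi/2-.166)
plan((591,165.5,112,1.97-np.pi))
E
```

```text
103.71345815562287 1.8041388888287866
now [587.6 164.8 109.9] yaw -1.169 rp [-3.127 -0.007] F [ 0.3 -0.  -0.2] w 21.4 t 31.3 q [ 0.6   0.35 -0.31  0.01 -0.9   1.36]
-> [591.    165.5   112.     -1.172] row [ 0.7 -3.5 -2.1] turn 0.002 min rows 0.1
```

>>> drive_tool([
  [[11,-1,-2,0.12],[25,1,-2,0.24],[37,4,-2,0.36],[48,9,-2,0.48],[59,15,-2,0.6]],
])

```text
time: 31.7
eef_pos: [0.5978, 0.1049, 0.1136]
tcp_rot: [-3.123, 0.004, -1.775]
contact_force: [-0.5, 0.2, -0.3]
grip_width: 0.0213
```

>>> drive_tool([
  [[13,1,0,0.12],[25,3,0,0.24],[37,7,0,0.36],[48,12,0,0.48],[59,18,0,0.6]],
])

```text
time: 32.12
eef_pos: [0.5697, 0.0508, 0.115]
tcp_rot: [-3.127, 0.018, -2.381]
contact_force: [-0.6, 1.5, 1.1]
grip_width: 0.0212
```

```bash
cat > arc.py <<'E'
from h import *
o=get_obs(); e=o["eef_pos"]*1000; v=e[:2]-[492,124.5]; print("r,phi",np.linalg.norm(v),np.arctan2(v[1],v[0])+np.pi/2-.166)
g=lambda f:(492+105*np.sin(.166+f),124.5-105*np.cos(.166+f),112,np.pi+.166+f)
plan(g(.25),g(0),g(-.03))
E
python3 arc.py
```

```text
r,phi 107.0539106030893 0.6459031142804935
now [569.7  50.8 115. ] yaw -2.381 rp [-3.127  0.018] F [-0.6  1.5  1.1] w 21.2 t 32.1 q [ 0.44  0.28 -0.4   0.01 -0.87  0.32]
-> [534.431  28.455 112.      3.558] row [41.   8.1  2.2] turn 0.344 min rows 2.8
-> [509.35   20.943 112.      3.308] row [26.   3.3 -0.5] turn 0.25 min rows 2.0
-> [506.236  20.47  112.      3.278] row [ 3.1  0.  -0.1] turn 0.03 min rows 0.2
```

>>> drive_tool([
  [[10,2,1,0.09],[20,4,2,0.18],[30,6,2,0.26],[41,8,2,0.344],[41,8,2,0.344]],
])

```text
time: 32.53
eef_pos: [0.5341, 0.028, 0.1138]
tcp_rot: [-3.134, 0.024, -2.73]
contact_force: [0.2, 0.0, -0.8]
grip_width: 0.0213
```

>>> drive_tool([
  [[6,1,0,0.06],[12,1,0,0.12],[18,2,0,0.18],[23,3,0,0.22],[26,3,0,0.25]],
])

```text
time: 32.95
eef_pos: [0.5102, 0.0209, 0.1146]
tcp_rot: [-3.141, 0.028, -2.98]
contact_force: [1.6, 0.6, -0.2]
grip_width: 0.0213
```

```bash
python3 arc.py; python3 - <<'E'
from h import *
im,d=read_camera("scene"); cv2.imwrite("pics/s12.png",cv2.resize(im[150:270,180:340],(800,600)))
E
```

```text
r,phi 105.13072067640698 0.00751426200694208
now [510.2  20.9 114.6] yaw -2.98 rp [-3.141  0.028] F [ 1.6  0.6 -0.2] w 21.3 t 33.0 q [ 0.43  0.18 -0.53  0.01 -0.83 -0.28]
-> [534.431  28.455 112.      3.558] row [-25.1   3.5   3.3] turn -0.254 min rows 2.0
-> [509.35   20.943 112.      3.308] row [26.   3.3 -0.7] turn 0.25 min rows 2.0
-> [506.236  20.47  112.      3.278] row [ 3.1  0.  -0.1] turn 0.03 min rows 0.2
```

View pics/s12.png

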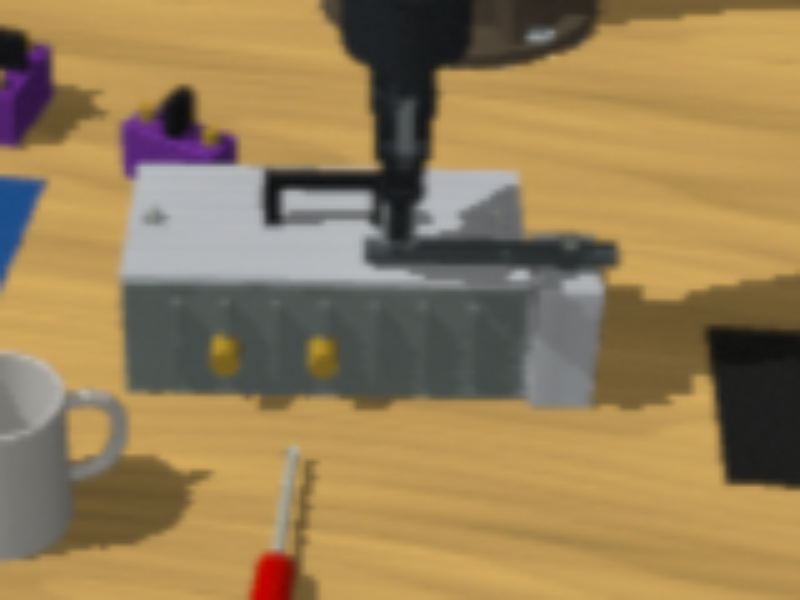

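>>> drive_tool([
  [[1,0,0,0],[2,0,0,0],[3,0,0,0],[4,0,0,0],[4,0,0,0]],
])

```text
time: 33.42
eef_pos: [0.5093, 0.0211, 0.1157]
tcp_rot: [-3.141, 0.035, -2.979]
contact_force: [9.4, -1.1, -4.0]
grip_width: 0.0215
```

>>> drive_tool([
  [[1,0,0,0],[2,0,0,0],[2,0,0,0]],
])

```text
time: 33.67
eef_pos: [0.5094, 0.0215, 0.1164]
tcp_rot: [-3.142, 0.039, -2.977]
contact_force: [8.5, 0.0, -3.3]
grip_width: 0.0218
```

>>> drive_tool([
  [[-2,0,0,0],[-2,0,0,0],[-2,0,0,0]],
], gripper=38)

```text
time: 33.92
eef_pos: [0.5109, 0.0217, 0.1163]
tcp_rot: [-3.141, 0.037, -2.977]
contact_force: [-0.5, 0.3, 0.0]
grip_width: 0.0325
```

>>> drive_tool([
  [[0,0,-30,0],[0,0,-70,0],[0,0,-105,0],[0,0,-125,0],[0,0,-125,0]],
])

```text
time: 34.33
eef_pos: [0.5081, 0.0213, 0.2463]
tcp_rot: [3.141, 0.045, -2.976]
contact_force: [0.7, 0.2, -0.2]
grip_width: 0.0321
```

>>> drive_tool([
  [[10,-30,0,0],[20,-68,0,0],[30,-108,0,0],[40,-145,0,0],[48,-180,0,0]],
])

```text
time: 34.75
eef_pos: [0.4891, -0.1657, 0.2438]
tcp_rot: [3.141, 0.044, -2.976]
contact_force: [0.7, -0.3, 0.1]
grip_width: 0.0324
```

>>> drive_tool([
  [[2,-38,-5,0],[4,-76,-5,0],[6,-110,-5,0],[6,-130,-5,0],[6,-135,-5,0]],
])

```text
time: 35.17
eef_pos: [0.5046, -0.3027, 0.247]
tcp_rot: [3.14, 0.041, -2.978]
contact_force: [0.1, -0.0, -0.2]
grip_width: 0.0327
```

```bash
python3 - <<'E'
from h import *
plan()
for n in("top","scene"):
    im,d=read_camera(n);P=cloud(n,d); cv2.imwrite(f"pics/{n}_end.png",cv2.resize(im,(800,600)))
    k=(P[...,0]>.38)&(P[...,0]<.6)&(P[...,1]>-.2)&(P[...,1]<.107)
    print(n,"cover",rect(P,k,.086,.0945)); kk=k&(P[...,0]>.492)&(P[...,1]>-.005)&(P[...,1]<.05); r=rect(P,kk,.132,.152); print("knob",r)
    v=np.array(r[0])-[492,124.5]; print("phi",np.arctan2(v[1],v[0])+np.pi/2-.166)
E
```

```text
now [ 504.6 -302.7  247. ] yaw -2.978 rp [3.14  0.041] F [ 0.1 -0.  -0.2] w 32.7 t 35.2 q [-0.22  0.19 -0.18 -0.02 -1.17  0.39]
top cover (array([472.1,  -1.6]), array([124.7, 214.1]), np.float64(-1.408), np.float64(90.0), 2843)
knob (array([512.9,  21.1]), array([14.2, 14.3]), np.float64(-1.102), np.float64(145.7), 37)
phi 0.033440546774234386
scene cover (array([473. , -22.7]), array([131.1, 257.7]), np.float64(-1.408), np.float64(90.5), 1489)
knob (array([512.9,  22.1]), array([15.1, 16.9]), np.float64(0.207), np.float64(142.6), 36)
phi 0.035336241271741425
```

View pics/top_end.png

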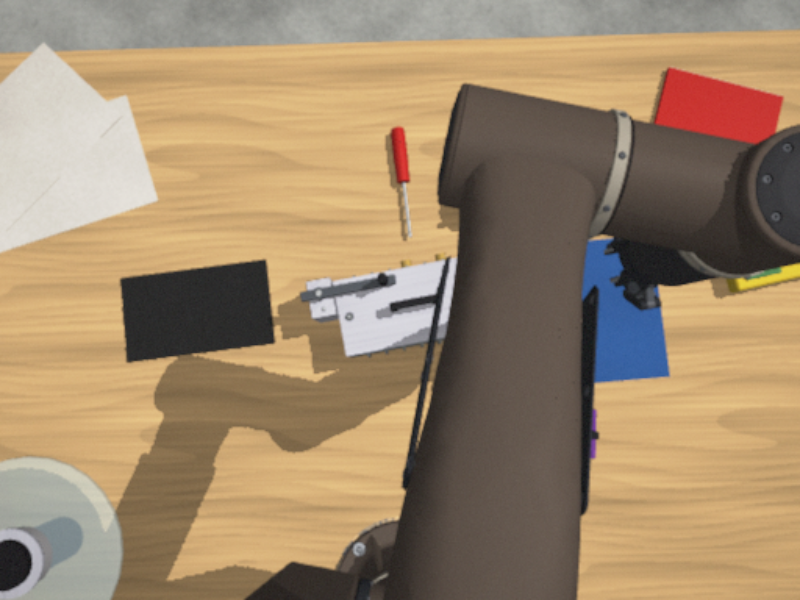

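```bash
python3 -c "
from h import *
print(close_job()); print(get_obs()['time'])"
```

```text
the job is handed in; nothing more can be done
None
the job is handed in; nothing more can be done
```

The job is done and handed in after about 35 s of robot time. I swung the brace out to its detent and laid the cover on the pad. Both white modules on the blue mat went into the housing, in bays 1 and 3. Then I seated the cover again and swung the brace back to its stop.

**Last checks:**
- **Modules:** both block tops read about 48 mm high, which is right for standing on the bay floor. Both are upright and square in their bays.
- **Cover:** its top reads 90 mm, the same as at the start, with near-zero slope.
- **Brace:** it stopped against about 9 N. My first angle came out at 0.03 rad, because it used a rough pivot position. With the pivot taken from the fitted housing pose it comes out at about 0.00 rad, and the detent reading with the same pivot was about 1.81.
- **Bystanders:** I did not touch the mug, the screwdriver or the purple and turquoise look-alikes. In the last top picture I viewed, the arm hid the mug and most of the look-alikes, so I did not re-check them. I saved the last scene-camera picture but did not view it.

The tool picked up about 2° of tilt during the run, which did not affect the fits.

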